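# Make the vegetable slicer safe after the cooking lesson

## Task

Clear up the sloping vegetable slicer: lift the pusher off its deck and set it down upright in the steel tray, without dropping it. Then slide the blade guard fully down against the ledge and tighten its knurled thumbscrew clockwise until it seats, stopping as soon as the resistance rises so that it is not over-tightened. Leave the biscuit cutter in the tray where it is.

Things in the scene. Friction and masses are not known exactly. Their poses are not given: they have to be found in the camera images.
- slicer: Vegetable slicer, fixed to the table: steel deck 300 x 130 mm sloping up 30 degrees from its low end (on the robot's right) to its high end on wire legs; grey side rails 12 mm high, 104 mm apart. Origin on the table under its middle; x level from low to high end, y across, z up. In these axes the deck's outward normal is (-0.5, 0, 0.866), up the slope (0.866, 0, 0.5).
- deck_ledge (a point): Middle of the deck's face at the upper side of the cross ledge (12 mm high) that stops pusher and guard; 58 mm up the slope from the deck's low end. x up the slope, y across, z along the deck's outward normal. The blade is a cross strip 40 mm further up. The deck's high end is 205 mm above the table, the thumbscrew's head at most 215 mm.
- guard (a joint): Sliding blade guard: black plate 80 mm (along slope) x 100 mm, top 14 mm above the deck, 8 mm lip at its upper edge, thumbscrew at its middle. Value in m up the slope from home (0 = fully down at its hard stop, lower edge 2 mm from the ledge, blade covered). A push of about 3 N moves it down, 6 N up; it stays where it is left. The pusher on the deck blocks its way.
- screw (a joint): Knurled thumbscrew on the guard: angle in rad its thread has turned, grows as it is tightened (clockwise looking down on its head). Light even drag of 0.05 N m until it seats at a hard stop at 3.0. Below 2.95 it is still loose. It stays where it is left and does not rise or sink.
- windup (a joint): Over-turn of the thumbscrew's springy head, in rad: how far the head has been forced on clockwise after its thread has seated. 0 until then. It starts to give at 0.08 N m, and the torque rises by 0.8 N m per rad; beyond 0.45 (0.44 N m) the screw is over-tightened. Let go, the head springs back to 0 and the thread stays seated.
- screw_grip (a point): On the thumbscrew's axis at mid-height of its knurled steel head (30 mm diameter, 24 mm high), 46 mm above the deck along the deck's normal; 20 mm free between head and guard plate. z along the deck's outward normal; x, y turn with the screw. Rides with the guard; at home it is 42 mm up the slope from the ledge.
- pusher_mid (a point): Centre (30 mm above the underside, on the axis) of the loose food pusher: grey square foot 60 x 60 x 12 mm, round grip 28 mm diameter from 12 to 52 mm, flat knob 35 mm diameter from 52 to 60 mm; about 0.12 kg. z along the grip, upwards. At the start it stands on the sloping deck, z along the deck's normal, resting against the ledge.
- tray: Shallow steel tray, fixed, 280 (x) x 170 (y) x 22 mm high, walls and floor 4 mm thick. Origin at the centre of its underside, z up. It stands left or right of the slicer; a kitchen scale 162 mm high stands on the other side. A biscuit cutter stands in its +x end (away from the robot).
- tray_spot (a point): A point on the tray's inner floor, 45 mm from its centre towards the tray's -x, in the free part of the tray.
- cutter: Bystander: steel biscuit-cutter ring, 52 mm diameter, 22 mm high, loose, in the tray's +x end. Origin at the centre of its underside.

How it is judged:
On the way, in this order (a step that is already met when the one before it is completed fails the run):
1. the pusher is lowered upright onto the tray floor while still held (x of pusher_mid in the frame of tray between -0.12 and 0.12 m and y of pusher_mid in the frame of tray between -0.065 and 0.065 m and z of pusher_mid in the frame of tray below 0.04 m and angle between pusher_mid's own z axis and vertical below 0.16 rad and contact force between the fingers and pusher above 0.5 N).
2. the guard is slid fully down against its stop (value of joint guard below 0.005 m), for 0.2 s.
3. the thumbscrew is turned until it seats (value of joint screw above 2.95 rad), for 0.2 s.
At the end, for the whole second after the job is handed in: The pusher stands upright (within 9 degrees) and still on the tray's floor, the guard is within 5 mm of fully down, and the thumbscrew is seated (at least 2.95 rad of 3.0) (x of pusher_mid in the frame of tray between -0.12 and 0.12 m and y of pusher_mid in the frame of tray between -0.065 and 0.065 m and z of pusher_mid in the frame of tray below 0.04 m and angle between pusher_mid's own z axis and vertical below 0.16 rad and linear speed of pusher below 0.02 m/s and value of joint guard below 0.005 m and value of joint screw above 2.95 rad); the robot touches nothing.
It fails at once if the thumbscrew is over-tightened (its head forced more than 0.45 rad past the seat) (value of joint windup above 0.45 rad).
It fails at once if the biscuit cutter in the tray is moved more than 30 mm (distance of cutter from where it was at the start of the episode above 0.03 m).
It also fails if it takes over 64 s, if anything falls off the work surface, if the arm or the gripper's body presses on something with over 40 N, if the wrist force passes 120 N, or if a joint passes its speed limit or range.

## Robot

A 6-joint arm with a two-finger parallel gripper is mounted at the origin on the work surface. World frame = base frame: x ahead of the robot, y to its left, z up, the work surface at z = 0. Lengths are in m, angles in rad, forces in N, time in s.
With the tool pointing down it reaches from about 0.35 to 0.85 m from the base axis. Payload 8.1 kg.
Tool frame: the origin (TCP) lies on the mounting face of the last link; the fingertips stand 186 mm ahead of it and the grasp point (between the pads) lies 167 mm ahead of it; y points along the fingers, x is the direction in which the jaws open and shut, and the axes are right-handed (so a half turn about y gives the same grasp; the last joint's range is limited). The gripper opens to 93 mm and grips with 3 to 60 N. Pads are 15 mm wide; open, the fingers measure 128 mm over their backs; the gripper's body (75 mm by 188 mm) begins 65 mm behind the grasp point.
Start: joints at [1.114, 0.13, 1.488, -0, 1.523, -0.085], TCP at [0.218, 0.559, 0.405] pointing down, gripper open.
Joint ranges: [-2.96, 2.96], [-0.89, 2.26], [0.02, 2.5], [-1.34, 4.48], [0, 2.73], [-2.66, 2.66]. Speed limits (rad/s): [2.39, 2.39, 2.79, 3.14, 3.14, 3.14].

## Interface

Orientations are given as a rotation vector (axis times angle).
In Python, from plant import robot, imaging gives the robot as it stands.
- The arm moves only by the shell command python3 -m inch 'ROWS' [OPENING] [FORCE]. ROWS is JSON, a list of rows, each an object of numbers: "x", "y", "z": the shift along the tool's x, y, z in mm; "twist": the turn about the tool's y in rad. In form: [{"x": .., "y": .., "z": .., "twist": ..}, ...]. A call has 1 to 12 rows; each row shifts and turns the commanded pose from where the row before left it, along the tool's axes as they then stand; what a row does not reach is not made up. A row lasts 1/10 s, in which the tool goes at most 50 mm and 8.59 degrees, less where a joint would pass 70% of its speed; a pose out of reach is approached as far as the arm can. A call with a gripper value outside its range is refused whole. OPENING is the gripper command: -1 is shut, 1 is fully open, values between are in proportion, set as the call begins (- or left out, the last holds). The fingers move at their own pace and stop on an object; FORCE is the grip in N (left out, the last holds). Time passes only in rows, so rows that do not move let the fingers close. It gives the time, the measured TCP pose, the force and the opening at its end, in the units of the state.
- robot.read_state(): the state, without advancing time (a new reading comes with each control period).
- imaging.read_camera(name): name is "scene" or "top"; returns a dict with "color" (384x512x3 uint8, red, green, blue), "depth" (384x512 float32, m along the optical axis (not along the pixel's ray), 0 where there is no reading), "fx", "fy", "cx", "cy" (pixels), "rvec" (rotation vector, rad) and "tvec" (3), from world to camera coordinates, as OpenCV has them. Camera axes: x right, y down, z forward; pixel columns grow to the right and rows downward; lengths in m; the calibration is good to about 2 mm. A picture is of the moment at which its call begins.
- robot.close_job(): hands the job in, once; it reports no verdict.
The state is a dict: "t": time; "q": joint angles; "dq": joint speeds; "joint_torque": joint torques, N m; "tool_pos": TCP position; "orientation": TCP orientation; "force": force on the tool from outside, world axes, zero at the start; "wrist_torque": the same for the moment, N m; "opening": finger opening in m.
Only numpy, scipy, OpenCV 4.12 (cv2) and the standard library are available. Lean on these libraries where they do the work, as an engineer would, in place of code of your own. Each camera call takes 0.05 s, during which the arm holds its last target.

## Working session

There is one attempt and no reset: what is moved stays moved. The work goes in short steps, Python scripts to look and compute and a shell command to move; the robot and the scene stay as the last step left them, time stands still between calls to the robot, and variables do not carry over. Pictures are saved under pics/ and viewed, and the job is handed in when it is done.

```bash
ls; mkdir -p pics
python3 - <<'E'
from plant import robot, imaging
import cv2
print(robot.read_state())
for n in("scene","top"):
    c=imaging.read_camera(n); cv2.imwrite(f"pics/{n}0.png",c["color"][:,:,::-1]); print(n,c["fx"],c["cx"],c["cy"],c["rvec"],c["tvec"])
E
```

```text
pics
{'t': 0.0, 'q': array([ 1.11360111e+00,  1.31169242e-01,  1.48926663e+00, -2.61552096e-05,
        1.52298742e+00, -8.54131550e-02]), 'dq': array([ 6.86708374e-04, -1.21915882e-03, -8.18186468e-04, -9.64245832e-04,
       -3.20045777e-05,  1.89991110e-03]), 'joint_torque': array([ 1.74198076e-04, -5.59883881e+01, -4.91728556e+01,  7.68970465e-02,
        3.64109071e-02, -2.18745627e-04]), 'tool_pos': array([0.21785787, 0.55881079, 0.40368925]), 'orientation': array([-1.36340071, -0.92994239,  0.93255202]), 'force': array([-1.2496037 ,  0.49045551,  0.4279757 ]), 'wrist_torque': array([0.04267269, 0.01156546, 0.0349404 ]), 'opening': 0.09310725842373524}
scene 395.2962949048106 251.56801745331944 193.10820356190806 [ 1.02701621  2.38862362 -1.08420577] [ 0.42285854 -0.21003086  1.35801382]
top 383.30988996206867 251.0843191611153 194.25764811737463 [ 2.1726881  -2.13761603  0.20778532] [-0.03849754  0.59273462  1.13547203]
```

View pics/scene0.png

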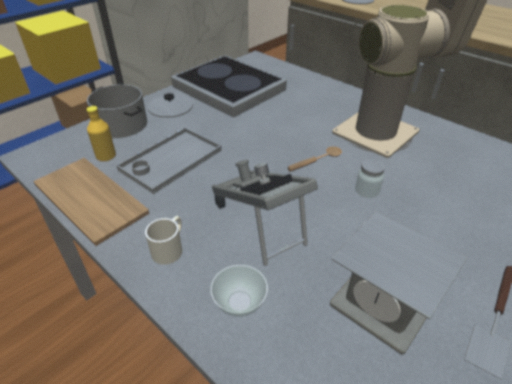

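View pics/top0.png

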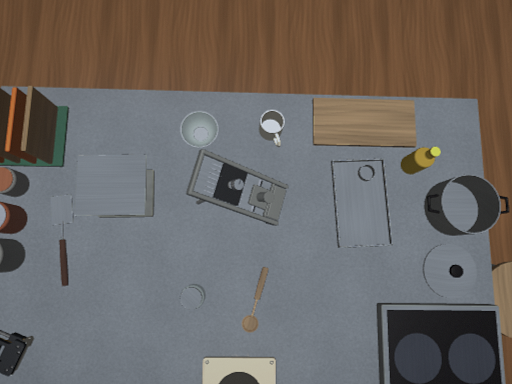

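```bash
cat > h.py <<'E'
from plant import robot, imaging
import numpy as np, cv2
from scipy.spatial.transform import Rotation as R
def cam(n):
    c=imaging.read_camera(n); Rm=cv2.Rodrigues(np.array(c["rvec"]))[0]; d=c["depth"]
    v,u=np.mgrid[:384,:512]
    P=np.stack([(u-c["cx"])/c["fx"]*d,(v-c["cy"])/c["fy"]*d,d],-1)
    W=(P-np.array(c["tvec"]))@Rm; W[d==0]=np.nan
    return c,W
def crop(c,name,x0,y0,x1,y1,k):
    cv2.imwrite(f"pics/{name}.png",cv2.resize(c["color"][y0:y1,x0:x1,::-1],None,fx=k,fy=k,interpolation=cv2.INTER_CUBIC))
E
python3 - <<'E'
from h import *
s=robot.read_state(); print(R.from_rotvec(s["orientation"]).as_matrix().round(3))
for n,b in(("top",(170,140,410,260)),("scene",(190,140,340,270))):
    c,W=cam(n); np.save(f"/tmp/{n}.npy",W); crop(c,n+"_z",*b,3 if n=="top" else 4)
W=np.load("/tmp/top.npy")
for p in[(262,195),(236,183),(195,175),(205,155),(285,188),(275,220),(366,172),(335,163),(383,160),(390,245),(340,247),(360,210)]: print(p,W[p[1],p[0]].round(3))
E
```

```text
[[ 0.363 -0.001 -0.932]
 [ 0.932 -0.001  0.363]
 [-0.002 -1.     0.   ]]
(262, 195) [ 0.577 -0.057  0.139]
(236, 183) [0.599 0.017 0.2  ]
(195, 175) [0.617 0.127 0.206]
(205, 155) [0.676 0.103 0.195]
(285, 188) [ 0.612 -0.132  0.066]
(275, 220) [ 0.514 -0.102  0.054]
(366, 172) [ 0.681 -0.404  0.006]
(335, 163) [ 0.709 -0.303  0.005]
(383, 160) [ 0.717 -0.455  0.024]
(390, 245) [ 0.445 -0.467  0.022]
(340, 247) [ 0.436 -0.308  0.024]
(360, 210) [ 0.556 -0.381  0.003]
```

View pics/top_z.png

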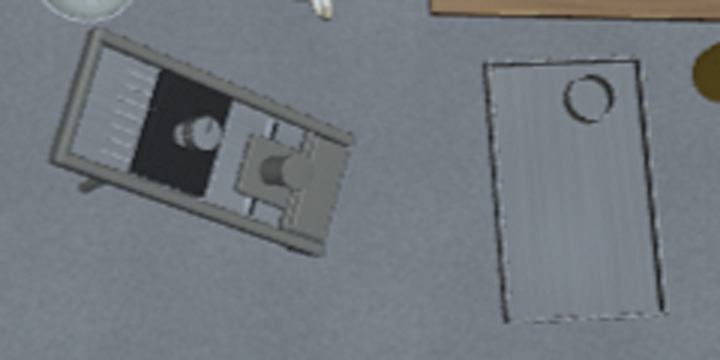

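View pics/scene_z.png

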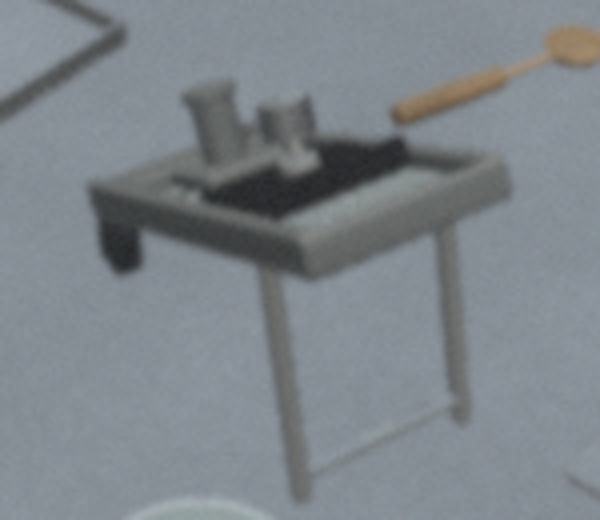

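Run:
```python
from h import *
W=np.load("/tmp/top.npy"); v,u=np.mgrid[:384,:512]
m=(u>180)&(u<295)&(v>143)&(v<228)&(W[...,2]>0.045)
P=W[m]; print(len(P))
# deck residual plane fit: rails/deck: yaw from gradient of z
r=cv2.minAreaRect(P[:,:2].astype(np.float32)); print(r); print(cv2.boxPoints(r).round(4))
# plane fit RANSAC on deck
best=None;rng=np.random.default_rng(0)
for _ in range(3000):
    a=P[rng.choice(len(P),3,replace=False)]; n=np.cross(a[1]-a[0],a[2]-a[0]); n/=np.linalg.norm(n)+1e-12
    i=abs((P-a[0])@n)<.002
    if best is None or i.sum()>best.sum(): best=i
Q=P[best];c=Q.mean(0);n=np.linalg.svd(Q-c)[2][2];n*=np.sign(n[2]);print(best.sum(),n,c, "yaw",np.degrees(np.arctan2(-n[1],-n[0])), "d",n@c)
# tray
m=(u>325)&(u<400)&(v>150)&(v<255)&(W[...,2]>0.014)&(W[...,2]<.03)&~((abs(u-366)<11)&(abs(v-172)<11))
r=cv2.minAreaRect(W[m][:,:2].astype(np.float32)); print(r)
W2=np.load("/tmp/scene.npy")
```

```text
4429
((0.6239352822303772, 0.011512026190757751), (0.25471067428588867, 0.3064452111721039), 1.0103576183319092)
[[ 0.4939  0.1625]
 [ 0.4993 -0.1439]
 [ 0.754  -0.1394]
 [ 0.7486  0.167 ]]
1337 [-0.12540392 -0.49441577  0.86013191] [ 0.58666156 -0.01761916  0.12592299] yaw 75.76760306624531 d 0.04345190921394585
((0.5799716711044312, -0.3834502696990967), (0.2799146771430969, 0.17304424941539764), 3.24175763130188)
```

Run:
```python
from h import *
from scipy.optimize import least_squares
W=np.load("/tmp/top.npy"); 
m=((W[...,2]>0.045)&(W[...,2]<.28)).astype(np.uint8); m[:146]=0
_,L=cv2.connectedComponents(m,connectivity=4); l=L[170,195]; M=(L==l)
print(M.sum(), L[195,262]==l)
P=W[M]; r=cv2.minAreaRect(P[:,:2].astype(np.float32)); print(r); print(cv2.boxPoints(r).round(4))
# residual height over deck for given yaw
for yaw in(72,73,74,75,76):
    y=np.radians(yaw); ex=np.array([np.cos(y),np.sin(y)]); ey=np.array([-ex[1],ex[0]])
    a=P[:,:2]@ex; b=P[:,:2]@ey
    print(yaw, np.percentile(a,[.5,99.5]).round(4), np.percentile(b,[.5,99.5]).round(4), np.ptp(a).round(3),np.ptp(b).round(3))
np.save("/tmp/P.npy",P)
```

```text
4389 True
((0.5952452421188354, 0.004477828741073608), (0.27198663353919983, 0.1310821920633316), 74.90386199951172)
[[ 0.4965 -0.1098]
 [ 0.6231 -0.1439]
 [ 0.6939  0.1187]
 [ 0.5674  0.1528]]
72 [0.0562 0.3219] [-0.6311 -0.4952] 0.277 0.142
73 [0.0465 0.3122] [-0.633  -0.5001] 0.275 0.138
74 [0.0366 0.3022] [-0.635  -0.5047] 0.274 0.134
75 [0.0268 0.2921] [-0.6374 -0.5087] 0.272 0.131
76 [0.0167 0.2822] [-0.6408 -0.5102] 0.273 0.134
```

Run:
```python
from h import *
P=np.load("/tmp/P.npy")
y=np.radians(74.9); ex=np.array([np.cos(y),np.sin(y)]); ey=np.array([-ex[1],ex[0]])
a=P[:,:2]@ex; b=P[:,:2]@ey; z=P[:,2]
b0=(b.max()+b.min())/2; a0=(a.max()+a.min())/2; print(a0,b0)
for t in(a0,): 
    x=a-t; yy=b-b0
    s=x*.866+(z-.13)*.5; h=-x*.5+(z-.13)*.866   # s from mid; 
    print("rails h",np.median(h[abs(abs(yy)-.059)<.005]), "s range",s.min(),s.max())
    print("upper deck h",np.median(h[(abs(yy)<.045)&(s>.11)&(s<.135)]), "s range lat",np.percentile(s[abs(yy)<.05],[1,99]))
    led=s+.15-.058
    hh=h+0
    bins=np.arange(-.06,.25,.005)
    for lo in bins:
        k=(abs(yy)<.045)&(led>=lo)&(led<lo+.005)
        if k.sum(): print(round(lo,3),k.sum(),np.percentile(hh[k],[10,50,90,100]).round(4), end=" ")
        k2=k&(abs(yy)>.035)
        if k2.sum(): print("side",np.median(hh[k2]).round(4))
        else: print()
    # blobs
    for nm,k in(("knob",(hh>.05)&(led<.07)),("head",(hh>.05)&(led>.07))):
        print(nm,k.sum(),led[k].min(),led[k].max(),yy[k].min(),yy[k].max(),hh[k].max(),np.median(hh[k]),P[k].mean(0))
```

```text
0.15938689034710027 -0.5735327619796482
rails h 0.008108138474238812 s range -0.15349903087202876 0.15037395868973688
upper deck h -0.0034365664122294956 s range lat [-0.14620596  0.14919523]
-0.06 26 [0.0029 0.0051 0.0068 0.0078] side 0.0053
-0.055 39 [0.0028 0.0054 0.0085 0.0096] side 0.0056
-0.05 39 [0.0045 0.0061 0.0087 0.0109] side 0.0063
-0.045 37 [0.004  0.0062 0.0082 0.0095] side 0.0072
-0.04 44 [0.0041 0.006  0.0083 0.01  ] side 0.0069
-0.035 40 [0.0034 0.0062 0.0078 0.0088] side 0.0059
-0.03 43 [0.0035 0.0061 0.0078 0.0104] side 0.0064
-0.025 34 [0.0033 0.0056 0.0079 0.0095] side 0.0057
-0.02 40 [0.0009 0.0046 0.0078 0.0091] side 0.0036
-0.015 10 [0.0043 0.0065 0.0081 0.0087] side 0.0057
-0.01 27 [0.0063 0.0091 0.0112 0.0118] side 0.009
-0.005 39 [-0.0043  0.0041  0.0095  0.0125] side -0.0008
-0.0 25 [-0.0044  0.0002  0.0091  0.0134] side -0.004
0.005 32 [-0.0044  0.0052  0.0107  0.056 ] side -0.0031
0.01 32 [-0.0043  0.0082  0.0561  0.0586] side -0.0041
0.015 41 [-0.0035  0.01    0.0569  0.0586] side -0.0018
0.02 49 [-0.0029  0.0088  0.0574  0.0601] side -0.0021
0.025 50 [
[... 1961 characters left out ...]
55 -0.0035 -0.0008  0.0012] side -0.0036
0.215 55 [-0.0055 -0.0032 -0.0009  0.0019] side -0.0045
0.22 57 [-0.0058 -0.0032 -0.0012  0.001 ] side -0.0036
0.225 23 [-0.0044 -0.0022  0.0021  0.0046] side -0.0039
0.23 49 [0.004  0.0057 0.0079 0.0097] side 0.0061
0.235 72 [0.0002 0.0061 0.0084 0.0113] side 0.0061
0.24 82 [-0.0113 -0.0024  0.0052  0.0089] side -0.0001

knob 104 0.009820331928823721 0.044062282389057815 -0.01507322583949433 0.019116529974736007 0.06008852301863357 0.056185817648908024 [ 0.57112738 -0.07557298  0.14662325]
head 94 0.11531556603927068 0.1444649370823704 -0.01367960746482022 0.015585751150967053 0.05793438837977105 0.05431322004123161 [0.59634681 0.01063617 0.19639602]
```

Run:
```python
from h import *
W=np.load("/tmp/top.npy"); print("table z",np.nanmedian(W[270:300,130:170,2]), np.nanmedian(W[230:260,290:320,2]))
W=np.load("/tmp/scene.npy"); P=W.reshape(-1,3)
ex=np.array([.2605,.9655]);ey=np.array([-.9655,.2605])
P=P[(abs(P[:,0]-.595)<.15)&(abs(P[:,1])<.16)&(P[:,2]>.06)]
x=P[:,:2]@ex-.1594; yy=P[:,:2]@ey+.5735; s=x*.866+(P[:,2]-.13)*.5+.092; h=-x*.5+(P[:,2]-.13)*.866
k=(s>.18)&(s<.22)&(abs(yy)<.04); print("deck h",np.median(h[k]))
for nm,k in(("knob",(h>.05)&(s<.07)),("head",(h>.046)&(s>.07))):
    print(nm,k.sum(),s[k].min(),s[k].max(),yy[k].min(),yy[k].max(),h[k].max(),P[k].mean(0))
```

```text
table z 0.00017989225716432512 0.00035777490468933684
deck h -0.004887845018432098
knob 49 0.01401468870251489 0.046132565481679905 -0.01607973705011967 0.01589612532208773 0.055324057560086334 [ 0.57674681 -0.0696419   0.14758216]
head 66 0.12183447603475683 0.14870449257960205 -0.016873285696805018 0.013523194266397365 0.05353595796928196 [0.60283325 0.01739806 0.19677336]
```

```bash
python3 -m inch '[{"y":-6,"twist":0.147},{"y":-6,"twist":0.147},{"y":-6,"twist":0.147},{"y":-6,"twist":0.147},{"y":-6,"twist":0.147},{"y":-6,"twist":0.147},{"y":-6,"twist":0.147},{"y":-6,"twist":0.147},{"y":-6,"twist":0.147},{"y":-6,"twist":0.147}]' 0.29 15
cat > d.py <<'E'
from h import *
import sys
# usage: target grasp x y z yawdeg -> residual in tool axes
s=robot.read_state();M=R.from_rotvec(s["orientation"]).as_matrix();p=s["tool_pos"];g=p+.167*M[:,1]
print("t",round(s["t"],2),"grasp",g.round(4),"yaw",np.degrees(np.arctan2(M[1,0],M[0,0])).round(2),"down",M[:,1].round(4),"q",s["q"].round(2),"open",round(s["opening"],4),"F",s["force"].round(2),"T",s["wrist_torque"].round(3))
if len(sys.argv)>1:
    t=np.array([float(v) for v in sys.argv[1:4]]); print("delta mm",(M.T@(t-g)*1000).round(1))
E
python3 d.py .572 -.072 .143
```

```text
t 0.2 grasp [0.2178 0.5587 0.2371] yaw 68.7 down [-5.0e-04 -1.1e-03 -1.0e+00] q [ 1.11  0.13  1.49 -0.    1.52 -0.09] open 0.0932 F [-0.02 -0.26 -1.01] T [ 0.009  0.004 -0.026]
delta mm [-458.8   94.6 -559.1]$[0]: bad value
```

```bash
python3 -m inch '[{"x":0,"y":-6,"z":0,"twist":0.147},{"x":0,"y":-6,"z":0,"twist":0.147},{"x":0,"y":-6,"z":0,"twist":0.147},{"x":0,"y":-6,"z":0,"twist":0.147},{"x":0,"y":-6,"z":0,"twist":0.147},{"x":0,"y":-6,"z":0,"twist":0.147},{"x":0,"y":-6,"z":0,"twist":0.147},{"x":0,"y":-6,"z":0,"twist":0.147},{"x":0,"y":-6,"z":0,"twist":0.147},{"x":0,"y":-6,"z":0,"twist":0.147}]' 0.29 15
python3 d.py .572 -.072 .143
```

```text
t: 1.2
tool_pos: [0.2179, 0.559, 0.4647]
orientation: [-1.56, 0.218, -0.217]
force: [0.4, 0.1, -0.2]
opening: 0.06
t 1.2 grasp [0.2179 0.5589 0.2977] yaw -15.88 down [-2.e-04 -4.e-04 -1.e+00] q [1.11 0.11 1.4  0.   1.63 1.39] open 0.06 F [ 0.44  0.14 -0.16] T [-0.049  0.07   0.021]
delta mm [ 513.2  154.9 -509.9]
```

```bash
python3 -m inch '[{"x":20,"y":0,"z":-20,"twist":-0.013},{"x":34,"y":0,"z":-34,"twist":0},{"x":34,"y":0,"z":-34,"twist":0},{"x":34,"y":0,"z":-34,"twist":0},{"x":34,"y":0,"z":-34,"twist":0},{"x":34,"y":0,"z":-34,"twist":0},{"x":34,"y":0,"z":-34,"twist":0},{"x":34,"y":0,"z":-34,"twist":0},{"x":34,"y":0,"z":-34,"twist":0},{"x":34,"y":0,"z":-34,"twist":0},{"x":34,"y":0,"z":-34,"twist":0},{"x":30,"y":0,"z":-30,"twist":0}]' 0.29 15
python3 d.py .572 -.072 .143
```

```text
t: 2.4
tool_pos: [0.4959, 0.08, 0.4647]
orientation: [-1.561, 0.203, -0.203]
force: [-0.4, 0.8, 0.0]
opening: 0.0599
t 2.4 grasp [0.4959 0.0799 0.2977] yaw -14.83 down [ 3.e-04 -1.e-04 -1.e+00] q [ 0.06 -0.15  1.66 -0.    1.63  0.32] open 0.0599 F [-0.42  0.84  0.03] T [-0.053  0.057 -0.025]
delta mm [ 112.4  154.8 -127.4]
```

```bash
python3 -m inch '[{"x":28,"y":0,"z":-32,"twist":0},{"x":28,"y":0,"z":-32,"twist":0},{"x":28,"y":0,"z":-32,"twist":0},{"x":28,"y":0,"z":-31,"twist":0},{"x":0,"y":30,"z":0,"twist":0},{"x":0,"y":40,"z":0,"twist":0},{"x":0,"y":20,"z":0,"twist":0},{"x":0,"y":0,"z":0,"twist":0}]' 0.29 15
python3 d.py .572 -.072 .143
python3 - <<'E'
from h import *
c,W=cam("scene"); crop(c,"s1",190,60,390,270,3)
E
```

```text
t: 3.2
tool_pos: [0.5698, -0.0691, 0.3702]
orientation: [-1.561, 0.209, -0.197]
force: [-1.1, -0.3, 0.6]
opening: 0.0602
t 3.2 grasp [ 0.5685 -0.0688  0.2032] yaw -14.8 down [-0.0076  0.0016 -1.    ] q [-0.21  0.08  1.6   0.    1.46  0.05] open 0.0602 F [-1.06 -0.32  0.65] T [-0.096  0.132 -0.   ]
delta mm [ 4.6 60.1 -2.2]
```

View pics/s1.png

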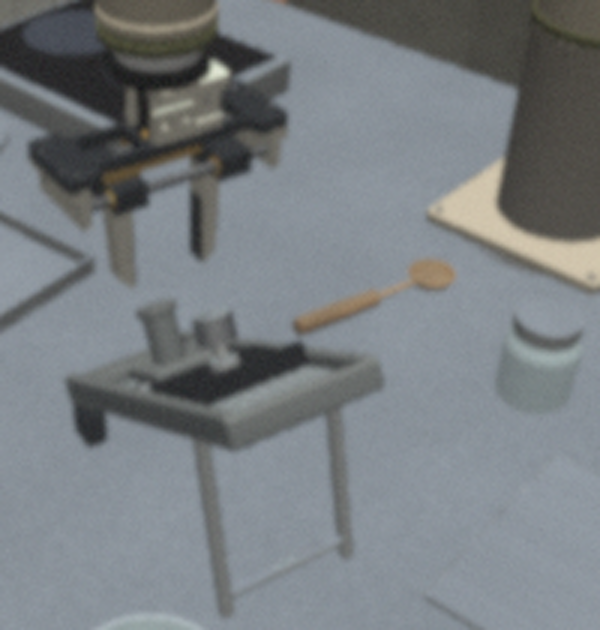

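```bash
python3 -m inch '[{"x":0,"y":15,"z":0,"twist":0},{"x":0,"y":22,"z":0,"twist":0},{"x":0,"y":15,"z":0,"twist":0},{"x":0,"y":0,"z":0,"twist":0},{"x":0,"y":0,"z":0,"twist":0}]' 0.29 15
python3 d.py .572 -.072 .143
python3 - <<'E'
from h import *
c,W=cam("scene"); crop(c,"s2",200,110,300,230,5)
c,W=cam("top"); crop(c,"t2",200,130,320,250,5)
E
```

```text
t: 3.75
tool_pos: [0.5713, -0.0691, 0.3232]
orientation: [-1.561, 0.202, -0.203]
force: [0.1, -0.5, 0.1]
opening: 0.0603
t 3.75 grasp [ 0.5713 -0.0691  0.1562] yaw -14.77 down [ 3.e-04 -0.e+00 -1.e+00] q [-0.21  0.12  1.65  0.    1.37  0.05] open 0.0603 F [ 0.12 -0.49  0.07] T [-0.103  0.05  -0.009]
delta mm [ 1.4 13.2 -2.6]
```

View pics/s2.png

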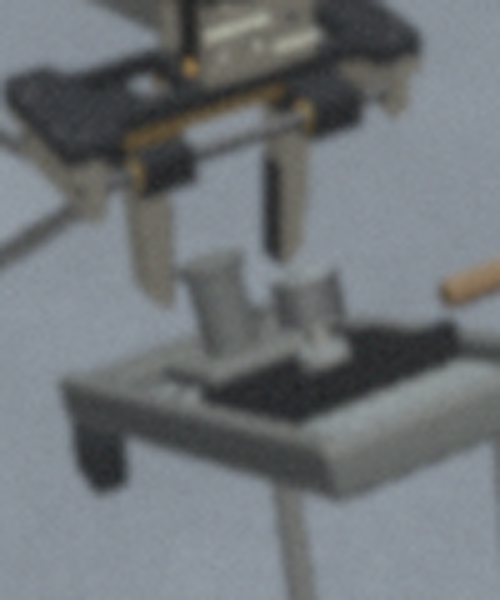

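View pics/t2.png

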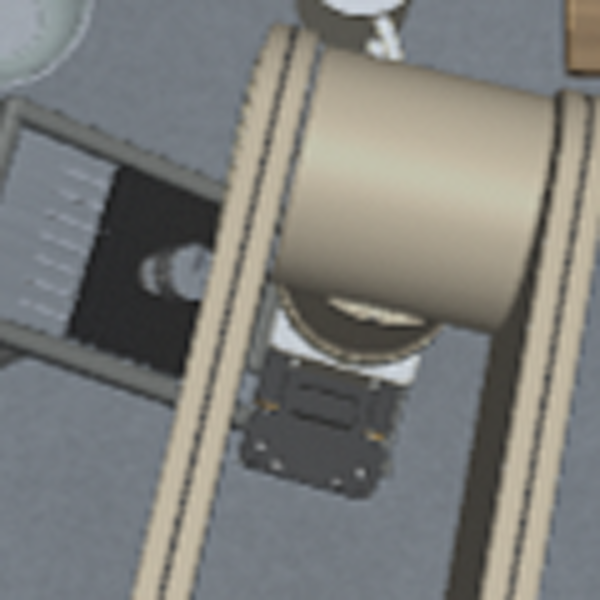

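```bash
python3 -m inch '[{"x":1,"y":8,"z":-2,"twist":0},{"x":0,"y":8,"z":0,"twist":0},{"x":0,"y":0,"z":0,"twist":0}]' 0.29 15
python3 d.py .572 -.072 .143
python3 -m inch '[{"x":0,"y":0,"z":0,"twist":0},{"x":0,"y":0,"z":0,"twist":0},{"x":0,"y":0,"z":0,"twist":0},{"x":0,"y":0,"z":0,"twist":0}]' -1 15
python3 d.py
python3 - <<'E'
from h import *
c,W=cam("scene"); crop(c,"s3",200,110,300,230,5)
E
```

```text
t: 4.15
tool_pos: [0.571, -0.0713, 0.305]
orientation: [-1.561, 0.205, -0.201]
force: [-1.1, -0.1, 0.2]
opening: 0.0601
t 4.15 grasp [ 0.5706 -0.0713  0.138 ] yaw -14.79 down [-2.4e-03  5.0e-04 -1.0e+00] q [-0.21  0.13  1.67 -0.    1.34  0.04] open 0.0601 F [-1.1  -0.09  0.17] T [-0.04   0.084 -0.002]
delta mm [ 1.5 -5.  -0.4]
t: 4.55
tool_pos: [0.5718, -0.0714, 0.3071]
orientation: [-1.561, 0.202, -0.203]
force: [0.8, -0.3, 0.0]
opening: 0.0346
t 4.55 grasp [ 0.5719 -0.0714  0.1401] yaw -14.78 down [ 8.e-04 -2.e-04 -1.e+00] q [-0.21  0.13  1.67 -0.    1.34  0.04] open 0.0346 F [ 0.79 -0.32  0.03] T [-0.061 -0.062  0.013]
```

View pics/s3.png

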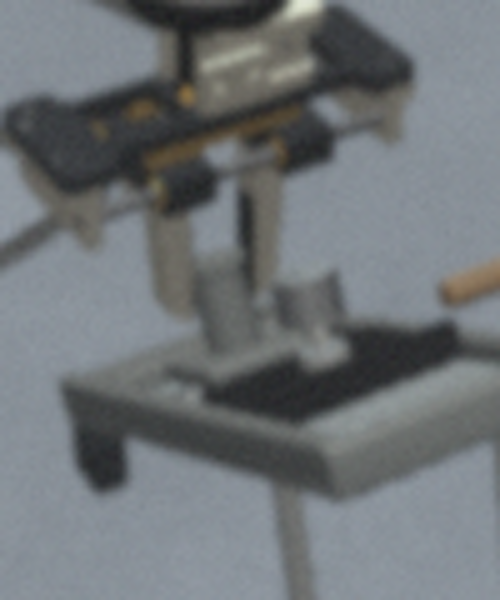

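```bash
python3 -m inch '[{"x":0,"y":-4,"z":0,"twist":0},{"x":0,"y":-8,"z":0,"twist":0},{"x":0,"y":-12,"z":0,"twist":0},{"x":0,"y":-16,"z":0,"twist":0},{"x":0,"y":-20,"z":0,"twist":0},{"x":0,"y":-20,"z":0,"twist":0},{"x":0,"y":-10,"z":0,"twist":0},{"x":0,"y":0,"z":0,"twist":0}]' -1 20
python3 d.py
python3 - <<'E'
from h import *
c,W=cam("scene"); crop(c,"s4",200,90,300,210,5)
E
```

```text
t: 5.4
tool_pos: [0.5721, -0.0714, 0.3998]
orientation: [-1.562, 0.199, -0.206]
force: [0.5, -0.7, -0.6]
opening: 0.0344
t 5.4 grasp [ 0.5729 -0.0716  0.2328] yaw -14.78 down [ 0.0046 -0.001  -1.    ] q [-0.21  0.07  1.56  0.    1.51  0.04] open 0.0344 F [ 0.49 -0.75 -0.57] T [-0.083  0.106 -0.01 ]
```

View pics/s4.png

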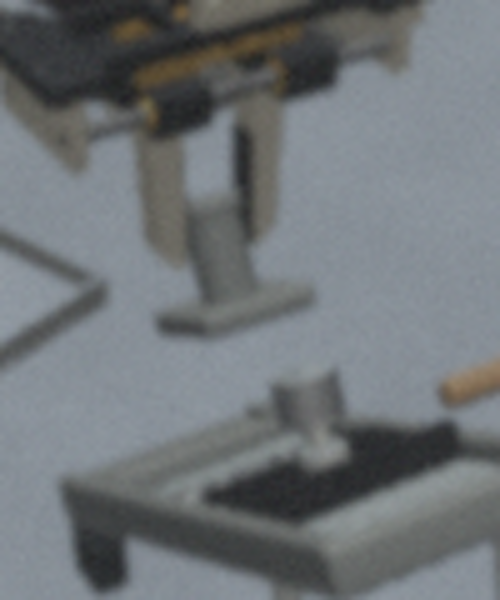

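```bash
cat > tilt.py <<'E'
from h import *
s=robot.read_state();M=R.from_rotvec(s["orientation"]).as_matrix();g=s["tool_pos"]+.167*M[:,1]
c,W=cam("scene"); Q=(W.reshape(-1,3)-g)@M  # tool axes about grasp
k=(Q[:,1]>.026)&(Q[:,1]<.085)&(abs(Q[:,0])<.05)&(abs(Q[:,2])<.075)
Q=Q[k]; print(len(Q))
best=None;rng=np.random.default_rng(0)
for _ in range(3000):
    a=Q[rng.choice(len(Q),3,replace=False)]; n=np.cross(a[1]-a[0],a[2]-a[0]); n/=np.linalg.norm(n)+1e-12
    if abs(n[1])<.75: continue
    i=abs((Q-a[0])@n)<.0025
    if best is None or i.sum()>best.sum(): best=i
A=Q[best]; cc=A.mean(0); n=np.linalg.svd(A-cc)[2][2]; n*=-np.sign(n[1])
print(best.sum(),"n(tool)",n.round(3),"tilt about x deg",np.degrees(np.arctan2(n[2],-n[1])).round(1),"centre",cc.round(4), "range z",A[:,2].min().round(4),A[:,2].max().round(4),"y",A[:,1].min().round(4),A[:,1].max().round(4))
E
python3 tilt.py
```

```text
183
98 n(tool) [-0.005 -1.     0.009] tilt about x deg 0.5 centre [0.0033 0.0285 0.0397] range z 0.0088 0.0529 y 0.0261 0.0316
```

Run:
```python
from h import *
s=robot.read_state();M=R.from_rotvec(s["orientation"]).as_matrix();g=s["tool_pos"]+.167*M[:,1]
c,W=cam("scene"); Q=(W.reshape(-1,3)-g)@M
np.save("/tmp/q.npy",Q)
k=(Q[:,1]>-.02)&(Q[:,1]<.09)&(abs(Q[:,0])<.045)&(abs(Q[:,2])<.075)
Q=Q[k]
for lo in np.arange(-.05,.075,.006):
    a=Q[(Q[:,2]>=lo)&(Q[:,2]<lo+.006)]
    if len(a): print(lo.round(3),len(a),"y pct",np.percentile(a[:,1],[0,25,50,75,100]).round(3),"x",a[:,0].min().round(3),a[:,0].max().round(3))
```

```text
-0.02 1 y pct [0. 0. 0. 0. 0.] x -0.006 -0.006
-0.014 3 y pct [-0.013 -0.008 -0.003 -0.001 -0.   ] x -0.006 0.032
-0.008 25 y pct [-0.02  -0.012 -0.006  0.001  0.049] x -0.019 0.033
-0.002 38 y pct [-0.02  -0.011 -0.003  0.039  0.055] x -0.019 0.033
0.004 157 y pct [-0.02  -0.01  -0.001  0.008  0.052] x -0.032 0.033
0.01 145 y pct [-0.018 -0.008 -0.     0.008  0.051] x -0.031 0.033
0.016 71 y pct [-0.001  0.008  0.015  0.027  0.047] x -0.026 0.031
0.022 61 y pct [0.012 0.02  0.023 0.031 0.045] x -0.027 0.03
0.028 31 y pct [0.021 0.027 0.029 0.03  0.041] x -0.026 0.03
0.034 15 y pct [0.025 0.027 0.028 0.029 0.037] x -0.026 0.03
0.04 36 y pct [0.022 0.023 0.024 0.026 0.033] x -0.023 0.031
0.046 90 y pct [0.022 0.025 0.028 0.03  0.034] x -0.028 0.03
0.052 1 y pct [0.03 0.03 0.03 0.03 0.03] x -0.021 -0.021
```

```bash
python3 d.py .527 -.4145 .080
```

```text
t 5.55 grasp [ 0.5711 -0.0712  0.2289] yaw -14.78 down [-1.3e-03  2.0e-04 -1.0e+00] q [-0.21  0.07  1.57 -0.    1.5   0.04] open 0.0341 F [-0.48  0.82 -1.38] T [-0.077  0.067 -0.002]
delta mm [  45.1  148.8 -343.2]
```

```bash
python3 -m inch '[{"x":2,"y":0,"z":-10,"twist":0},{"x":3,"y":0,"z":-20,"twist":0},{"x":4,"y":0,"z":-30,"twist":0},{"x":5,"y":5,"z":-38,"twist":0},{"x":5,"y":10,"z":-38,"twist":0},{"x":5,"y":15,"z":-38,"twist":0},{"x":5,"y":15,"z":-38,"twist":0},{"x":5,"y":20,"z":-38,"twist":0},{"x":4,"y":20,"z":-36,"twist":0},{"x":4,"y":20,"z":-30,"twist":0},{"x":2,"y":12,"z":-18,"twist":0},{"x":1,"y":8,"z":-9,"twist":0}]' -1 20
python3 -m inch '[{"x":0,"y":6,"z":0,"twist":0},{"x":0,"y":0,"z":0,"twist":0},{"x":0,"y":0,"z":0,"twist":0}]' -1 20
python3 d.py .527 -.4145 .080
python3 - <<'E'
from h import *
c,W=cam("scene"); crop(c,"s5",100,70,250,210,5)
E
```

```text
t: 6.75
tool_pos: [0.5258, -0.4163, 0.2688]
orientation: [-1.559, 0.207, -0.202]
force: [0.2, -0.4, -1.8]
opening: 0.0341
t: 7.05
tool_pos: [0.5281, -0.4135, 0.2662]
orientation: [-1.561, 0.201, -0.202]
force: [0.4, -0.6, -1.4]
opening: 0.0344
t 7.05 grasp [ 0.5281 -0.4135  0.0992] yaw -14.72 down [ 4.e-04 -0.e+00 -1.e+00] q [-0.74  0.41  1.41  0.    1.32 -0.48] open 0.0344 F [ 0.36 -0.65 -1.4 ] T [-0.045  0.08  -0.022]
delta mm [-0.9 19.2 -1.2]
```

View pics/s5.png

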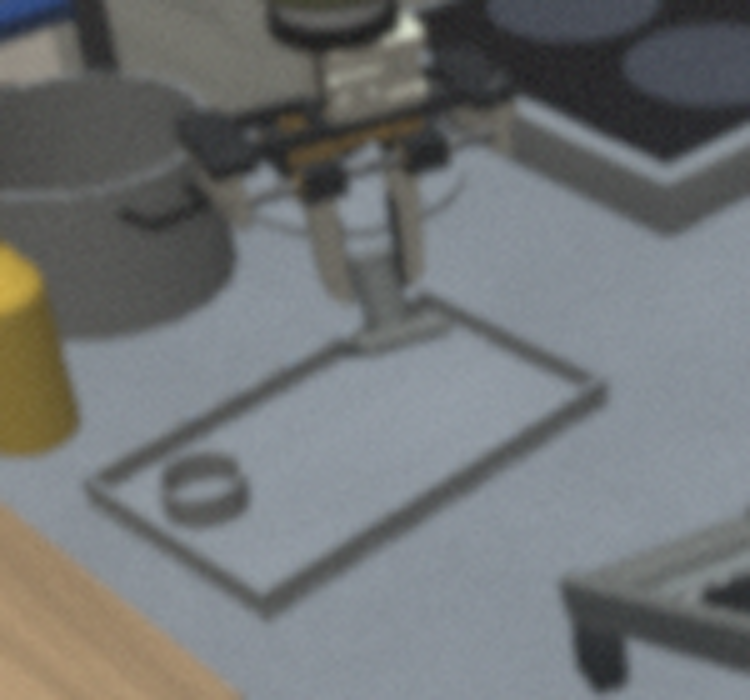

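```bash
python3 -m inch '[{"x":0,"y":10,"z":0,"twist":0},{"x":0,"y":12,"z":0,"twist":0},{"x":0,"y":6,"z":0,"twist":0},{"x":0,"y":3,"z":0,"twist":0},{"x":0,"y":0,"z":0,"twist":0}]' -1 20
python3 -m inch '[{"x":0,"y":2,"z":0,"twist":0},{"x":0,"y":0,"z":0,"twist":0}]' -1 12
python3 -m inch '[{"x":0,"y":2,"z":0,"twist":0},{"x":0,"y":0,"z":0,"twist":0}]' -1 12
python3 d.py .535 -.3855 .060
```

```text
t: 7.6
tool_pos: [0.5273, -0.4142, 0.2336]
orientation: [-1.56, 0.204, -0.201]
force: [-0.6, -0.2, -1.8]
opening: 0.0342
t: 7.8
tool_pos: [0.5276, -0.4146, 0.2329]
orientation: [-1.562, 0.202, -0.203]
force: [-0.0, 0.6, -1.0]
opening: 0.0343
t: 8.0
tool_pos: [0.5279, -0.4148, 0.2317]
orientation: [-1.562, 0.201, -0.204]
force: [-0.2, 0.6, 2.4]
opening: 0.0346
t 8.0 grasp [ 0.5281 -0.415   0.0647] yaw -14.78 down [ 0.0013 -0.0013 -1.    ] q [-0.74  0.45  1.43 -0.    1.26 -0.48] open 0.0346 F [-0.22  0.55  2.43] T [-0.047  0.128 -0.022]
delta mm [-0.9  4.7 30.3]
```

```bash
python3 -m inch '[{"x":0,"y":0.3,"z":4,"twist":0},{"x":0,"y":0.5,"z":5,"twist":0},{"x":0,"y":1,"z":5,"twist":0},{"x":0,"y":1.5,"z":5,"twist":0},{"x":0,"y":0,"z":0,"twist":0}]' -1 8
python3 d.py
python3 - <<'E'
from h import *
c,W=cam("scene"); crop(c,"s6",130,80,230,170,7)
E
```

```text
t: 8.5
tool_pos: [0.5332, -0.395, 0.2276]
orientation: [-1.561, 0.201, -0.202]
force: [3.6, 0.8, 5.2]
opening: 0.0344
t 8.5 grasp [ 0.5333 -0.3949  0.0606] yaw -14.72 down [ 1.e-03  3.e-04 -1.e+00] q [-0.72  0.44  1.46  0.    1.25 -0.46] open 0.0344 F [3.61 0.83 5.19] T [ 0.074 -0.332  0.037]
```

View pics/s6.png

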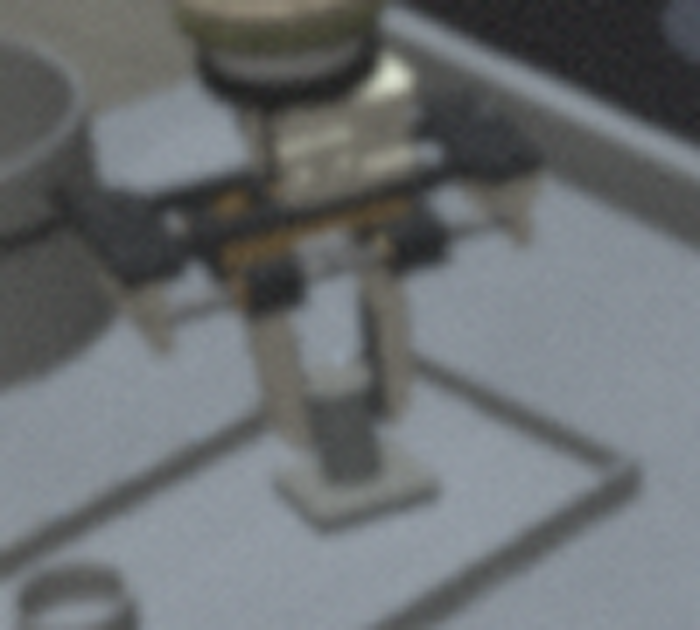

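```bash
python3 -m inch '[{"x":0,"y":1.5,"z":4,"twist":0},{"x":0,"y":1.5,"z":4,"twist":0},{"x":0,"y":1.5,"z":3,"twist":0},{"x":0,"y":0,"z":0,"twist":0},{"x":0,"y":0,"z":0,"twist":0}]' -1 8
python3 d.py
python3 - <<'E'
from h import *
c,W=cam("scene"); crop(c,"s7",130,80,230,170,7)
s=robot.read_state();M=R.from_rotvec(s["orientation"]).as_matrix();g=s["tool_pos"]+.167*M[:,1]
Q=(W.reshape(-1,3)-g)@M
k=(Q[:,1]>.025)&(W.reshape(-1,3)[:,2]>.0085)&(abs(Q[:,0])<.045)&(abs(Q[:,2])<.045)
Q=Q[k]
for lo in np.arange(-.042,.045,.006):
    a=Q[(Q[:,2]>=lo)&(Q[:,2]<lo+.006)]
    if len(a): print(lo.round(3),len(a),"y pct",np.percentile(a[:,1],[0,25,50,75,100]).round(3),"x",a[:,0].min().round(3),a[:,0].max().round(3))
E
```

```text
t: 9.05
tool_pos: [0.5355, -0.3852, 0.223]
orientation: [-1.561, 0.202, -0.203]
force: [3.1, 0.1, 4.5]
opening: 0.0343
t 9.05 grasp [ 0.5355 -0.3853  0.056 ] yaw -14.77 down [ 5.e-04 -2.e-04 -1.e+00] q [-0.7   0.43  1.47  0.    1.24 -0.44] open 0.0343 F [3.08 0.06 4.45] T [-0.027 -0.443  0.001]
-0.03 8 y pct [0.04  0.04  0.041 0.042 0.045] x 0.015 0.03
-0.024 6 y pct [0.039 0.041 0.041 0.042 0.047] x -0.026 0.03
-0.018 13 y pct [0.039 0.04  0.04  0.043 0.044] x -0.026 0.03
-0.012 9 y pct [0.038 0.04  0.04  0.042 0.043] x -0.027 0.025
-0.006 12 y pct [0.031 0.04  0.04  0.041 0.047] x -0.027 0.029
-0.0 17 y pct [0.025 0.037 0.041 0.041 0.043] x -0.029 0.027
0.006 37 y pct [0.025 0.032 0.04  0.041 0.045] x -0.029 0.03
0.012 30 y pct [0.027 0.036 0.041 0.041 0.046] x -0.029 0.03
0.018 22 y pct [0.036 0.04  0.041 0.042 0.045] x -0.029 0.03
0.024 41 y pct [0.037 0.041 0.042 0.045 0.047] x -0.03 0.029
0.03 11 y pct [0.041 0.044 0.045 0.047 0.047] x -0.025 0.028
```

View pics/s7.png

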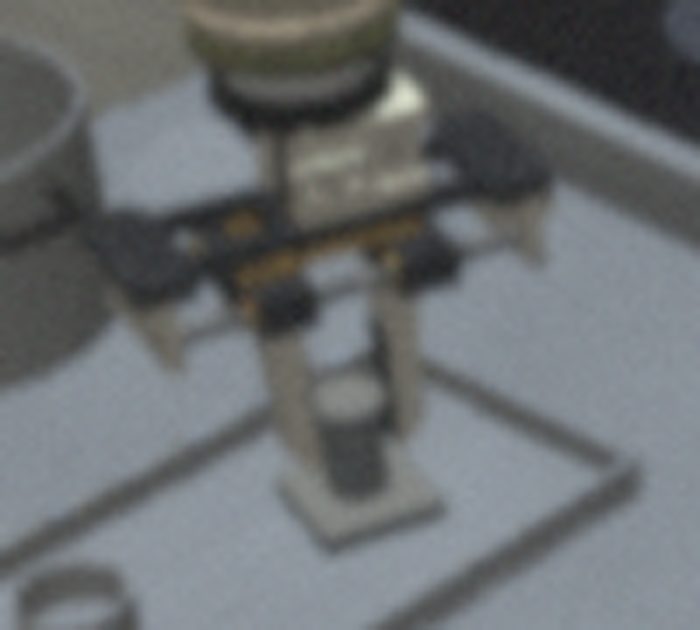

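```bash
python3 -m inch '[{"x":0,"y":0,"z":0,"twist":0},{"x":0,"y":0,"z":0,"twist":0},{"x":0,"y":0,"z":0,"twist":0},{"x":0,"y":0,"z":0,"twist":0}]' 0.29 8
python3 -m inch '[{"x":0,"y":-8,"z":0,"twist":0},{"x":0,"y":-20,"z":0,"twist":0},{"x":0,"y":-30,"z":0,"twist":0},{"x":0,"y":-40,"z":0,"twist":0},{"x":0,"y":-40,"z":0,"twist":0},{"x":0,"y":-40,"z":0,"twist":0},{"x":0,"y":-20,"z":0,"twist":0},{"x":0,"y":0,"z":0,"twist":0}]' -1 20
python3 d.py
python3 - <<'E'
from h import *
c,W=cam("scene"); crop(c,"s8",100,60,260,180,5)
E
```

```text
t: 9.5
tool_pos: [0.5348, -0.3854, 0.2222]
orientation: [-1.561, 0.204, -0.202]
force: [0.2, 0.5, 0.5]
opening: 0.0588
t: 10.3
tool_pos: [0.5357, -0.3859, 0.4269]
orientation: [-1.566, 0.197, -0.208]
force: [1.0, -0.1, 0.4]
opening: 0.0018
t 10.3 grasp [ 0.5368 -0.3868  0.2599] yaw -14.78 down [ 0.0065 -0.0056 -1.    ] q [-0.7   0.28  1.28 -0.    1.58 -0.44] open 0.0018 F [ 0.95 -0.08  0.43] T [-0.088  0.042 -0.014]
```

View pics/s8.png

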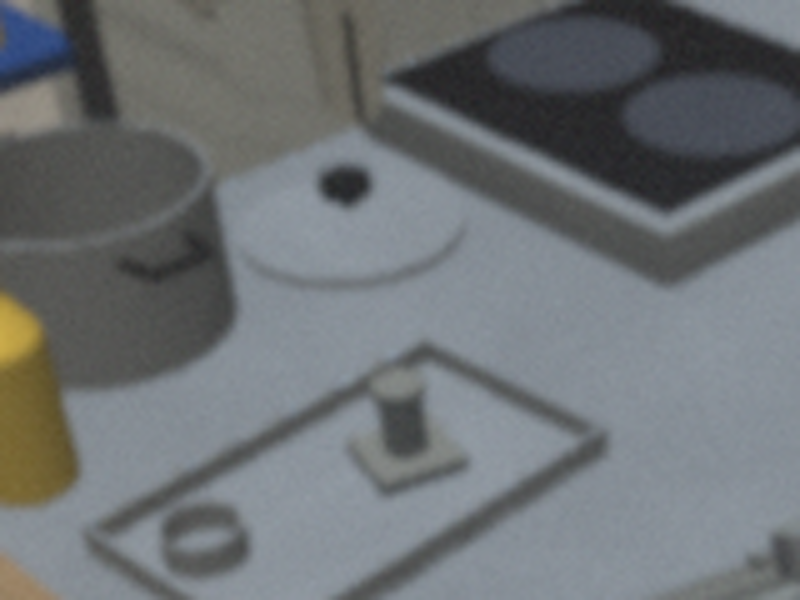

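```bash
python3 d.py .616 .082 .255
```

```text
t 10.35 grasp [ 0.536  -0.3862  0.2567] yaw -14.78 down [ 0.0034 -0.003  -1.    ] q [-0.7   0.28  1.28 -0.    1.57 -0.44] open 0.0012 F [-0.47  0.05 -0.89] T [-0.074  0.078 -0.012]
delta mm [-42.1   0.6 473.1]
```

```bash
python3 -m inch '[{"x":0,"y":0,"z":25,"twist":0},{"x":-4,"y":0,"z":42,"twist":0},{"x":-4,"y":0,"z":45,"twist":0},{"x":-4,"y":0,"z":45,"twist":0},{"x":-4,"y":0,"z":45,"twist":0},{"x":-4,"y":0,"z":45,"twist":0},{"x":-4,"y":0,"z":45,"twist":0},{"x":-4,"y":0,"z":45,"twist":0},{"x":-4,"y":0,"z":45,"twist":0},{"x":-4,"y":0,"z":40,"twist":0},{"x":-3,"y":0,"z":30,"twist":0},{"x":-3,"y":0,"z":20,"twist":0}]' -1 20
python3 -m inch '[{"x":0,"y":0,"z":0,"twist":0},{"x":0,"y":0,"z":0,"twist":0}]' -1 20
python3 d.py .616 .082 .2015
python3 - <<'E'
from h import *
c,W=cam("scene"); crop(c,"s9",190,90,320,210,6)
E
```

```text
t: 11.55
tool_pos: [0.6146, 0.0841, 0.4183]
orientation: [-1.562, 0.204, -0.198]
force: [0.0, 0.1, 0.2]
opening: 0.0005
t: 11.75
tool_pos: [0.6147, 0.0818, 0.419]
orientation: [-1.562, 0.204, -0.199]
force: [-0.1, -0.5, 0.8]
opening: 0.0002
t 11.75 grasp [0.6142 0.0816 0.252 ] yaw -14.72 down [-3.e-03 -6.e-04 -1.e+00] q [ 0.05  0.18  1.41 -0.    1.56  0.31] open 0.0002 F [-0.15 -0.54  0.76] T [-0.04   0.081  0.067]
delta mm [ 1.8 50.5  0.9]
```

View pics/s9.png

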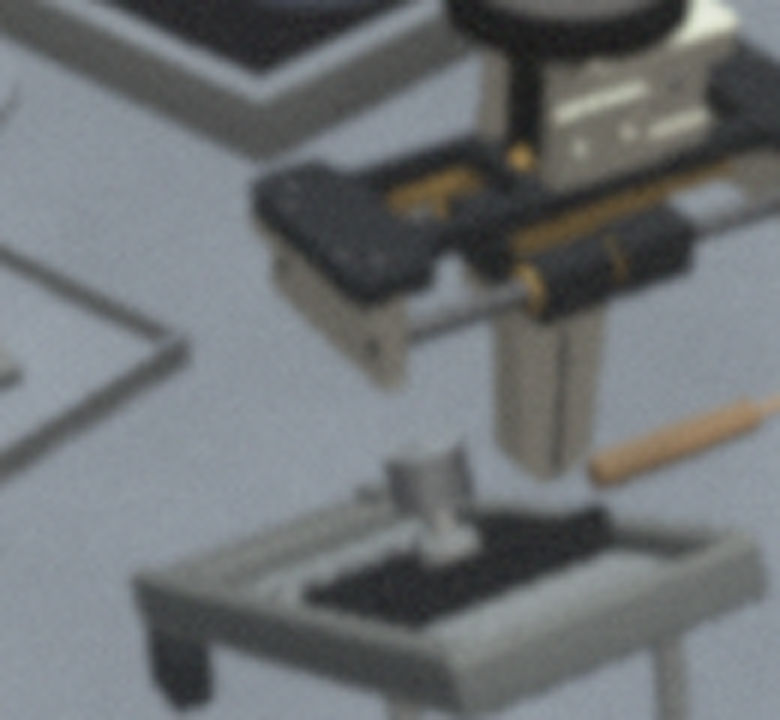

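```bash
python3 -m inch '[{"x":0,"y":15,"z":2,"twist":0},{"x":0,"y":18,"z":0,"twist":0},{"x":0,"y":9,"z":0,"twist":0},{"x":0,"y":5,"z":0,"twist":0},{"x":0,"y":0,"z":0,"twist":0}]' -1 20
python3 d.py .616 .082 .2015
python3 - <<'E'
from h import *
c,W=cam("scene"); crop(c,"s10",190,110,320,230,6)
E
```

```text
t: 12.3
tool_pos: [0.6153, 0.0831, 0.3728]
orientation: [-1.562, 0.204, -0.202]
force: [-1.1, 0.3, 0.4]
opening: 0.0004
t 12.3 grasp [0.615  0.0831 0.2058] yaw -14.82 down [-1.8e-03 -1.0e-04 -1.0e+00] q [ 0.05  0.2   1.47 -0.    1.47  0.31] open 0.0004 F [-1.15  0.28  0.41] T [-0.048  0.074  0.028]
delta mm [ 1.2  4.2 -0.8]
```

View pics/s10.png

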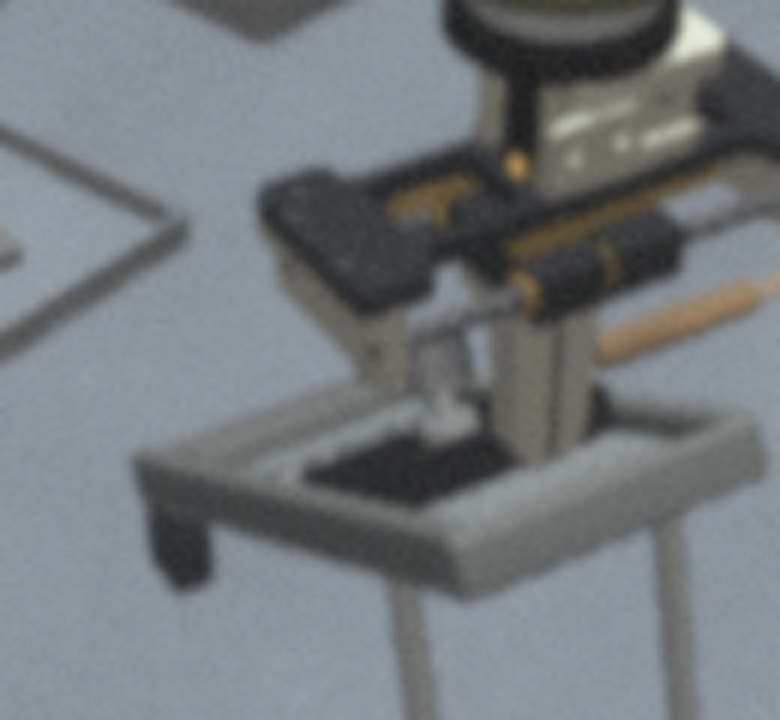

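```bash
python3 -m inch '[{"x":0,"y":1,"z":-2,"twist":0},{"x":0,"y":3,"z":-5.2,"twist":0},{"x":0,"y":5,"z":-8.7,"twist":0},{"x":0,"y":5,"z":-8.7,"twist":0},{"x":0,"y":5,"z":-8.7,"twist":0},{"x":0,"y":5,"z":-8.7,"twist":0},{"x":0,"y":5,"z":-8.7,"twist":0},{"x":0,"y":5,"z":-8.7,"twist":0},{"x":0,"y":5,"z":-8.7,"twist":0},{"x":0,"y":0,"z":0,"twist":0}]' -1 20
python3 d.py .616 .082 .2015
python3 - <<'E'
from h import *
c,W=cam("scene"); crop(c,"s11",190,110,320,230,6)
E
```

```text
t: 13.35
tool_pos: [0.5975, 0.0165, 0.3335]
orientation: [-1.562, 0.205, -0.202]
force: [-0.1, 0.2, 0.2]
opening: 0.0003
t 13.35 grasp [0.5971 0.0164 0.1665] yaw -14.85 down [-2.5e-03 -4.0e-04 -1.0e+00] q [-0.06  0.17  1.58 -0.    1.4   0.2 ] open 0.0003 F [-0.1   0.16  0.23] T [-0.048  0.036 -0.011]
delta mm [  1.4 -35.1  68.2]
```

View pics/s11.png

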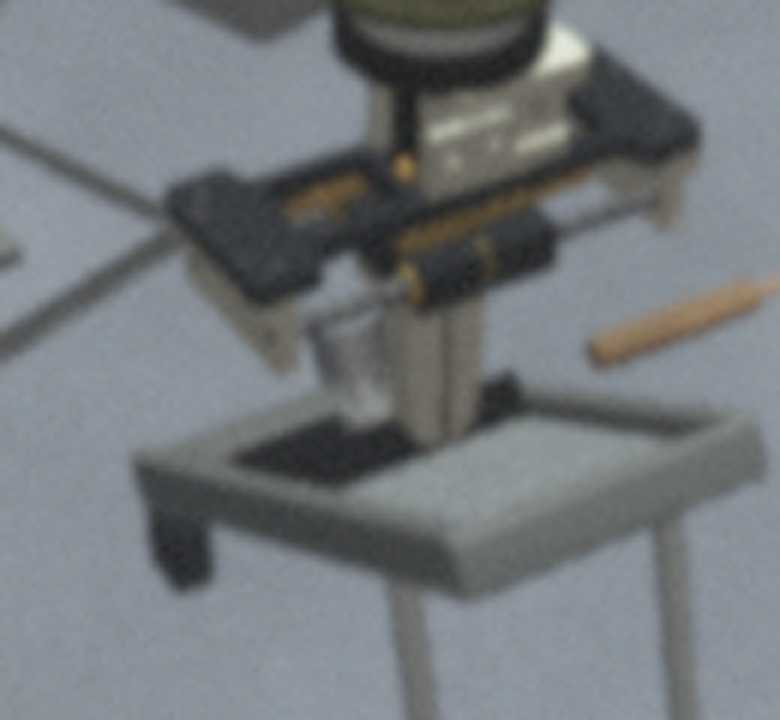

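```bash
python3 -m inch '[{"x":0,"y":3,"z":-5.2,"twist":0},{"x":0,"y":3,"z":-5.2,"twist":0},{"x":0,"y":1.5,"z":-2.6,"twist":0},{"x":0,"y":0,"z":0,"twist":0}]' -1 20
python3 -m inch '[{"x":0,"y":1.5,"z":-2.6,"twist":0},{"x":0,"y":0,"z":0,"twist":0}]' -1 20
python3 d.py
python3 - <<'E'
from h import *
c,W=cam("scene"); crop(c,"s12",190,110,320,230,6)
E
```

```text
t: 13.8
tool_pos: [0.5946, 0.0049, 0.3268]
orientation: [-1.561, 0.204, -0.202]
force: [-0.1, -0.1, -0.1]
opening: 0.0003
t: 14.0
tool_pos: [0.5941, 0.0026, 0.3257]
orientation: [-1.561, 0.203, -0.202]
force: [-0.4, 2.2, -0.6]
opening: 0.0004
t 14.0 grasp [0.594  0.0026 0.1587] yaw -14.78 down [-4.e-04  0.e+00 -1.e+00] q [-0.08  0.16  1.6   0.    1.38  0.18] open 0.0004 F [-0.43  2.19 -0.56] T [ 0.27  0.22 -0.06]
```

View pics/s12.png

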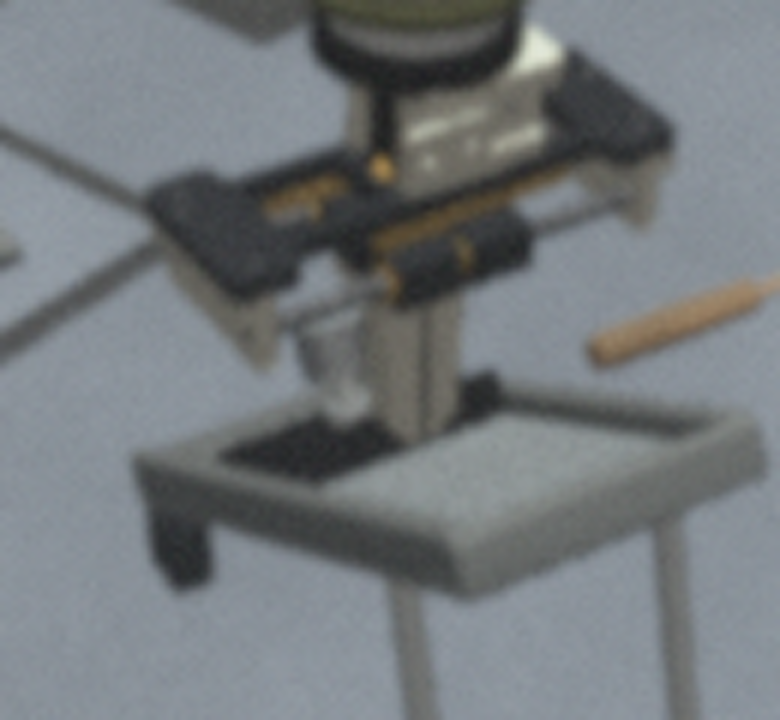

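```bash
for i in 1; do python3 -m inch '[{"x":0,"y":1.5,"z":-2.6,"twist":0},{"x":0,"y":0,"z":0,"twist":0}]' -1 20; python3 d.py; python3 -m inch '[{"x":0,"y":1.5,"z":-2.6,"twist":0},{"x":0,"y":0,"z":0,"twist":0}]' -1 20; python3 d.py;  python3 -m inch '[{"x":0,"y":1.5,"z":-2.6,"twist":0},{"x":0,"y":0,"z":0,"twist":0}]' -1 20; python3 d.py; done | grep ^t
```

```text
t: 14.25
tool_pos: [0.5935, -0.0, 0.3243]
t 14.25 grasp [ 0.5935 -0.      0.1573] yaw -14.78 down [-0.e+00 -1.e-04 -1.e+00] q [-0.09  0.16  1.6  -0.    1.38  0.17] open 0.0006 F [-0.53  1.92 -1.38] T [0.317 0.128 0.018]
t: 14.45
tool_pos: [0.5928, -0.0026, 0.3227]
t 14.45 grasp [ 0.5928 -0.0027  0.1557] yaw -14.79 down [-1.e-04 -2.e-04 -1.e+00] q [-0.09  0.16  1.6  -0.    1.37  0.17] open 0.0007 F [0.28 2.82 0.34] T [ 0.328  0.11  -0.037]
t: 14.65
tool_pos: [0.5923, -0.0045, 0.3218]
t 14.65 grasp [ 0.5924 -0.0043  0.1548] yaw -14.77 down [ 7.0e-04  1.4e-03 -1.0e+00] q [-0.09  0.16  1.61  0.    1.37  0.16] open 0.0004 F [-0.93  6.69  3.22] T [1.096 0.288 0.002]
```

```bash
python3 -m inch '[{"x":0,"y":1,"z":-2,"twist":0},{"x":0,"y":0,"z":0,"twist":0},{"x":0,"y":0,"z":0,"twist":0}]' -1 20; python3 d.py
python3 -m inch '[{"x":0,"y":-5,"z":8,"twist":0},{"x":0,"y":-15,"z":4,"twist":0},{"x":0,"y":-30,"z":0,"twist":0},{"x":0,"y":-40,"z":0,"twist":0},{"x":0,"y":-40,"z":0,"twist":0},{"x":-0,"y":-10,"z":40,"twist":0},{"x":0,"y":0,"z":45,"twist":0},{"x":0,"y":0,"z":45,"twist":0},{"x":0,"y":0,"z":0,"twist":0}]' 0.1 20; python3 d.py
python3 - <<'E'
from h import *
for n,b in(("top",(170,140,330,240)),("scene",(180,100,330,230))):
    c,W=cam(n); np.save(f"/tmp/{n}2.npy",W); crop(c,n+"13",*b,5)
E
```

```text
t: 14.95
tool_pos: [0.5921, -0.0052, 0.3217]
orientation: [-1.558, 0.2, -0.203]
force: [-0.1, 12.9, 6.0]
opening: 0.0008
t 14.95 grasp [ 0.5924 -0.0046  0.1547] yaw -14.72 down [ 0.002   0.0035 -1.    ] q [-0.1   0.16  1.61  0.    1.37  0.16] open 0.0008 F [-0.08 12.93  6.05] T [ 2.288  0.327 -0.05 ]
t: 15.85
tool_pos: [0.6282, 0.135, 0.4612]
orientation: [-1.56, 0.198, -0.2]
force: [-1.1, -0.5, -0.6]
opening: 0.0512
t 15.85 grasp [0.6284 0.1351 0.2942] yaw -14.54 down [ 0.001   0.0011 -1.    ] q [0.13 0.23 1.28 0.   1.64 0.39] open 0.0512 F [-1.11 -0.47 -0.61] T [-0.027  0.091  0.003]
```

View pics/top13.png

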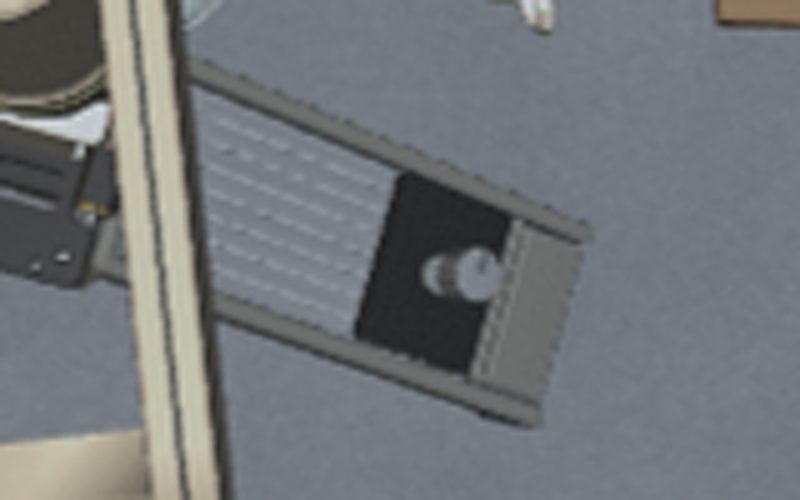

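View pics/scene13.png

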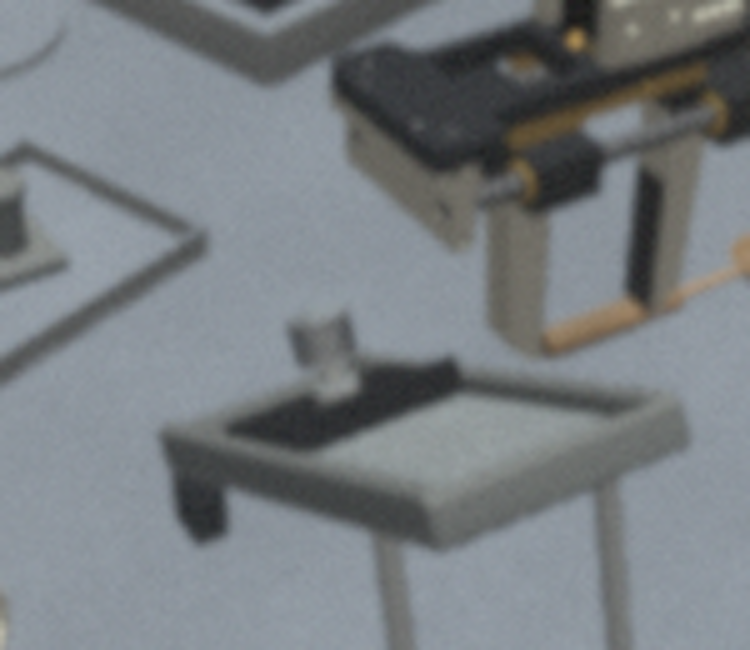

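```bash
cat > head.py <<'E'
from h import *
def run(f1,f2):
  ex=np.array([.2605,.9655]);ey=np.array([-.9655,.2605])
  for f in(f1,f2):
    W=np.load(f).reshape(-1,3); P=W[(abs(W[:,0]-.58)<.06)&(abs(W[:,1]+.06)<.06)&(W[:,2]>.06)]
    x=P[:,:2]@ex-.1594; yy=P[:,:2]@ey+.5735; s=x*.866+(P[:,2]-.13)*.5+.092; h=-x*.5+(P[:,2]-.13)*.866
    k=(h>.046)&(s>.02)&(s<.08)&(h<.062)
    C=P[k]; top=h[k].max()
    k2=k&(h>.0495)
    print(k.sum(),"L",s[k].min(),s[k].max(),"mid",(s[k].min()+s[k].max())/2,"yy",yy[k].min(),yy[k].max(),"h med",np.median(h[k2]),P[k2].mean(0))
run("/tmp/top2.npy","/tmp/scene2.npy")
E
python3 head.py
```

```text
94 L 0.022808523951086596 0.05537867812674337 mid 0.03909360103891499 yy -0.014434290318064535 0.016019156904807486 h med 0.05420723500063307 [ 0.57583037 -0.06488253  0.15084873]
52 L 0.028537933160797738 0.05631869709753378 mid 0.042428315129165756 yy -0.017010123336161587 0.01084172592647481 h med 0.05223743638712172 [ 0.58176908 -0.06017022  0.1520352 ]
```

```bash
python3 d.py .579 -.059 .1476
```

```text
t 15.95 grasp [0.6281 0.131  0.294 ] yaw -14.68 down [ 4.e-04 -1.e-03 -1.e+00] q [ 0.13  0.23  1.28 -0.    1.64  0.38] open 0.0513 F [-0.99 -0.12 -0.51] T [-0.061  0.129  0.035]
delta mm [   0.6  146.6 -196.1]
```

```bash
python3 -m inch '[{"x":0,"y":0,"z":-25,"twist":0},{"x":0,"y":5,"z":-40,"twist":0},{"x":0,"y":15,"z":-45,"twist":0},{"x":0,"y":15,"z":-45,"twist":0},{"x":0,"y":20,"z":-30,"twist":0},{"x":0,"y":20,"z":-11,"twist":0},{"x":0,"y":20,"z":0,"twist":0},{"x":0,"y":10,"z":0,"twist":0},{"x":0,"y":0,"z":0,"twist":0},{"x":0,"y":0,"z":0,"twist":0}]' 0.1 10
python3 d.py .579 -.059 .1476
python3 - <<'E'
from h import *
c,W=cam("scene"); crop(c,"s14",190,100,290,210,6)
E
```

```text
t: 16.95
tool_pos: [0.578, -0.0593, 0.3564]
orientation: [-1.562, 0.202, -0.203]
force: [0.5, 0.2, 1.1]
opening: 0.0512
t 16.95 grasp [ 0.5782 -0.0594  0.1894] yaw -14.79 down [ 8.e-04 -4.e-04 -1.e+00] q [-0.19  0.11  1.6  -0.    1.43  0.07] open 0.0512 F [0.5  0.22 1.14] T [-0.076  0.063  0.02 ]
delta mm [ 0.7 41.8  0.6]
```

View pics/s14.png

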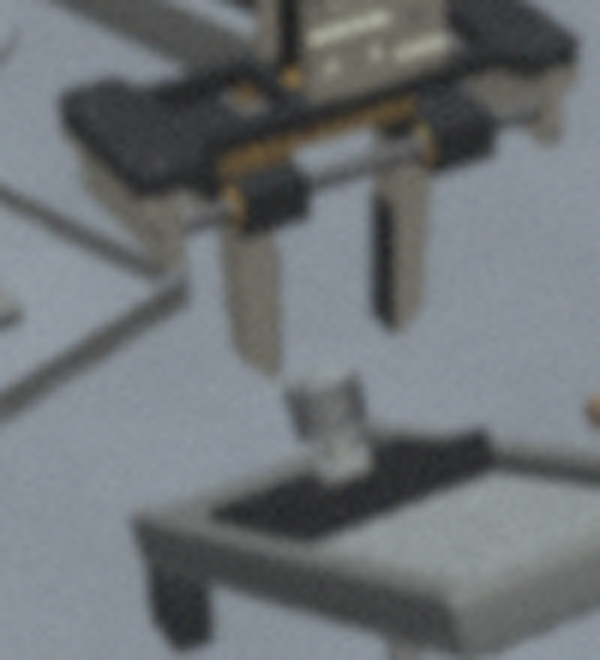

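```bash
python3 -m inch '[{"x":0,"y":15,"z":0,"twist":0},{"x":0,"y":17,"z":0,"twist":0},{"x":0,"y":10,"z":0,"twist":0},{"x":0,"y":0,"z":0,"twist":0},{"x":0,"y":0,"z":0,"twist":0}]' 0.1 10
python3 d.py .579 -.059 .1476
python3 -m inch '[{"x":0,"y":0,"z":0,"twist":0},{"x":0,"y":0,"z":0,"twist":0},{"x":0,"y":0,"z":0,"twist":0},{"x":0,"y":0,"z":0,"twist":0}]' -1 10
python3 d.py
python3 - <<'E'
from h import *
c,W=cam("scene"); crop(c,"s15",190,100,290,210,6)
E
```

```text
t: 17.5
tool_pos: [0.578, -0.0589, 0.3134]
orientation: [-1.561, 0.203, -0.202]
force: [-0.2, -0.2, 0.3]
opening: 0.0512
t 17.5 grasp [ 0.5779 -0.0589  0.1464] yaw -14.77 down [-3.e-04 -0.e+00 -1.e+00] q [-0.19  0.14  1.65 -0.    1.36  0.07] open 0.0512 F [-0.19 -0.17  0.34] T [-0.043  0.067 -0.015]
delta mm [ 1.1 -1.2  0.2]
t: 17.9
tool_pos: [0.5786, -0.0593, 0.3143]
orientation: [-1.562, 0.2, -0.205]
force: [5.3, -1.8, -0.2]
opening: 0.0298
t 17.9 grasp [ 0.5791 -0.0594  0.1473] yaw -14.79 down [ 3.e-03 -8.e-04 -1.e+00] q [-0.19  0.14  1.65 -0.    1.35  0.07] open 0.0298 F [ 5.32 -1.77 -0.18] T [-0.311 -0.749 -0.037]
```

View pics/s15.png

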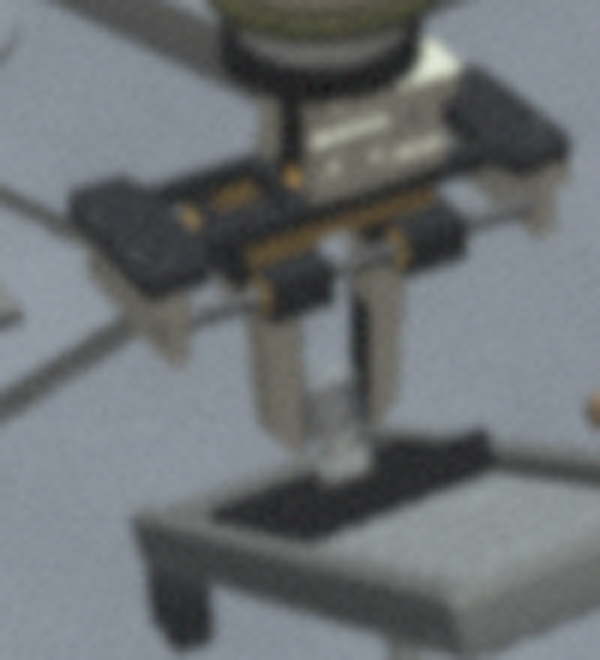

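```bash
python3 -m inch '[{"x":1,"y":0,"z":0,"twist":0},{"x":0,"y":0,"z":0,"twist":0}]' -1 10
python3 d.py
python3 -m inch '[{"x":0,"y":0,"z":0,"twist":0.1},{"x":0,"y":0,"z":0,"twist":0.1},{"x":0,"y":0,"z":0,"twist":0.1}]' -1 10
python3 d.py
python3 -m inch '[{"x":0,"y":0,"z":0,"twist":0.1},{"x":0,"y":0,"z":0,"twist":0.1},{"x":0,"y":0,"z":0,"twist":0.1}]' -1 10
python3 d.py
```

```text
t: 18.15
tool_pos: [0.5791, -0.0594, 0.3142]
orientation: [-1.561, 0.202, -0.203]
force: [0.9, -1.1, 4.9]
opening: 0.0297
t 18.15 grasp [ 0.5793 -0.0595  0.1472] yaw -14.79 down [ 9.e-04 -3.e-04 -1.e+00] q [-0.19  0.14  1.64 -0.    1.36  0.07] open 0.0297 F [ 0.89 -1.12  4.94] T [-0.252 -0.019  0.042]
t: 18.45
tool_pos: [0.5791, -0.0588, 0.3135]
orientation: [-1.525, 0.44, -0.44]
force: [4.7, 0.2, 0.1]
opening: 0.0317
t 18.45 grasp [ 0.5792 -0.0587  0.1465] yaw -32.18 down [ 8.e-04  9.e-04 -1.e+00] q [-0.19  0.14  1.64  0.    1.35  0.37] open 0.0317 F [4.71 0.16 0.08] T [ 0.185 -0.416  0.244]
t: 18.75
tool_pos: [0.5791, -0.0591, 0.3134]
orientation: [-1.463, 0.672, -0.673]
force: [4.4, -0.7, -0.0]
opening: 0.0336
t 18.75 grasp [ 0.5793 -0.059   0.1464] yaw -49.37 down [ 9.e-04  4.e-04 -1.e+00] q [-0.19  0.14  1.64  0.    1.35  0.67] open 0.0336 F [ 4.4  -0.72 -0.03] T [-0.073 -0.542  0.249]
```

```bash
python3 -m inch '[{"x":0,"y":0,"z":0,"twist":0.1},{"x":0,"y":0,"z":0,"twist":0.1},{"x":0,"y":0,"z":0,"twist":0}]' -1 10
python3 d.py
python3 -m inch '[{"x":0,"y":0,"z":0,"twist":0},{"x":0,"y":0,"z":0,"twist":0},{"x":0,"y":0,"z":0,"twist":0}]' 0.1 10
python3 d.py
python3 - <<'E'
from h import *
c,W=cam("scene"); crop(c,"s16",200,130,280,200,8)
E
```

```text
t: 19.05
tool_pos: [0.5791, -0.0593, 0.3135]
orientation: [-1.408, 0.824, -0.825]
force: [3.9, -2.1, -1.3]
opening: 0.0352
t 19.05 grasp [ 0.5792 -0.0594  0.1465] yaw -60.71 down [ 7.e-04 -1.e-04 -1.e+00] q [-0.19  0.14  1.64  0.    1.35  0.87] open 0.0352 F [ 3.88 -2.11 -1.32] T [-0.153 -0.515  0.026]
t: 19.35
tool_pos: [0.5785, -0.0591, 0.313]
orientation: [-1.41, 0.824, -0.822]
force: [0.3, -0.4, 0.5]
opening: 0.0498
t 19.35 grasp [ 0.5782 -0.0591  0.146 ] yaw -60.54 down [-1.5e-03  4.0e-04 -1.0e+00] q [-0.19  0.14  1.65  0.    1.36  0.87] open 0.0498 F [ 0.26 -0.37  0.52] T [-0.076  0.182  0.036]
```

View pics/s16.png

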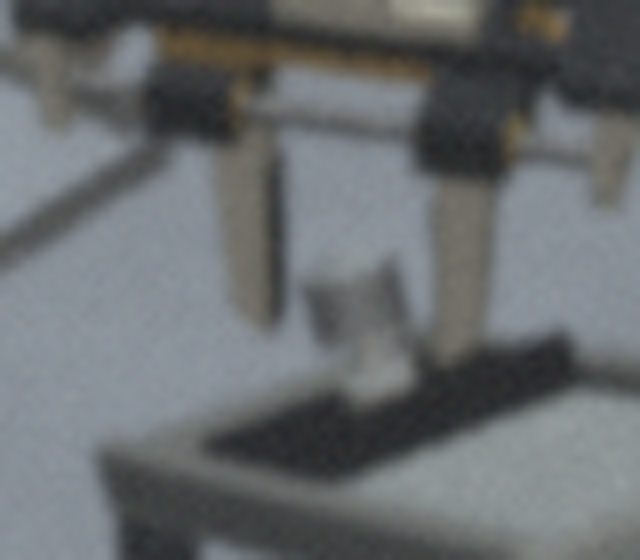

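```bash
python3 -m inch '[{"x":0,"y":0,"z":0,"twist":-0.14},{"x":0,"y":0,"z":0,"twist":-0.149},{"x":0,"y":0,"z":0,"twist":-0.149},{"x":0,"y":0,"z":0,"twist":-0.149},{"x":0,"y":0,"z":0,"twist":-0.149},{"x":0,"y":0,"z":0,"twist":-0.149},{"x":0,"y":0,"z":0,"twist":-0.149},{"x":0,"y":0,"z":0,"twist":-0.149},{"x":0,"y":0,"z":0,"twist":-0.149},{"x":0,"y":0,"z":0,"twist":-0.149},{"x":0,"y":0,"z":0,"twist":0}]' 0.1 10
python3 d.py .579 -.0592 .1473
python3 -m inch '[{"x":0,"y":0,"z":0,"twist":0},{"x":0,"y":0,"z":0,"twist":0},{"x":0,"y":0,"z":0,"twist":0},{"x":0,"y":0,"z":0,"twist":0}]' -1 12
python3 d.py
```

```text
t: 20.5
tool_pos: [0.5787, -0.0592, 0.3133]
orientation: [-1.545, -0.334, 0.335]
force: [-0.5, -0.3, 0.3]
opening: 0.0511
t 20.5 grasp [ 0.5786 -0.0592  0.1463] yaw 24.42 down [-7.e-04  1.e-04 -1.e+00] q [-0.19  0.14  1.64 -0.    1.36 -0.62] open 0.0511 F [-0.47 -0.3   0.35] T [-0.108  0.003 -0.111]
delta mm [ 0.4 -1.  -0.2]
t: 20.9
tool_pos: [0.579, -0.0592, 0.3134]
orientation: [-1.545, -0.331, 0.33]
force: [1.4, -0.1, -0.1]
opening: 0.0343
t 20.9 grasp [ 0.579  -0.0592  0.1464] yaw 24.17 down [ 4.e-04  2.e-04 -1.e+00] q [-0.19  0.14  1.64  0.    1.35 -0.61] open 0.0343 F [ 1.43 -0.14 -0.09] T [ 0.119 -0.305 -0.046]
```

Well centred. Stroke clockwise.

```bash
python3 -m inch '[{"x":0,"y":0,"z":0,"twist":0.1},{"x":0,"y":0,"z":0,"twist":0.12},{"x":0,"y":0,"z":0,"twist":0.12},{"x":0,"y":0,"z":0,"twist":0.12},{"x":0,"y":0,"z":0,"twist":0.12},{"x":0,"y":0,"z":0,"twist":0.12}]' -1 12
python3 d.py
python3 -m inch '[{"x":0,"y":0,"z":0,"twist":0.12},{"x":0,"y":0,"z":0,"twist":0.12},{"x":0,"y":0,"z":0,"twist":0.12},{"x":0,"y":0,"z":0,"twist":0.12},{"x":0,"y":0,"z":0,"twist":0.12},{"x":0,"y":0,"z":0,"twist":0.12},{"x":0,"y":0,"z":0,"twist":0}]' -1 12
python3 d.py
python3 -m inch '[{"x":0,"y":0,"z":0,"twist":0},{"x":0,"y":0,"z":0,"twist":0},{"x":0,"y":-5,"z":0,"twist":-0.05},{"x":0,"y":-15,"z":0,"twist":-0.14},{"x":0,"y":-30,"z":0,"twist":-0.14},{"x":0,"y":-30,"z":0,"twist":-0.14},{"x":0,"y":-20,"z":0,"twist":-0.14},{"x":0,"y":-10,"z":0,"twist":-0.14},{"x":0,"y":0,"z":0,"twist":0}]' 0.1 12
python3 d.py
```

```text
t: 21.5
tool_pos: [0.5791, -0.0591, 0.3133]
orientation: [-1.559, 0.221, -0.222]
force: [0.8, 1.7, -1.0]
opening: 0.0299
t 21.5 grasp [ 0.5792 -0.059   0.1463] yaw -16.19 down [ 6.e-04  4.e-04 -1.e+00] q [-0.19  0.14  1.64  0.    1.35  0.09] open 0.0299 F [ 0.85  1.73 -1.02] T [0.24  0.01  0.192]
t: 22.2
tool_pos: [0.5791, -0.0594, 0.3136]
orientation: [-1.427, 0.778, -0.779]
force: [2.1, -0.6, 0.0]
opening: 0.0339
t 22.2 grasp [ 0.5792 -0.0594  0.1466] yaw -57.26 down [ 7.e-04 -3.e-04 -1.e+00] q [-0.19  0.14  1.64 -0.    1.35  0.81] open 0.0339 F [ 2.08 -0.58  0.02] T [-0.043 -0.133  0.286]
t: 23.1
tool_pos: [0.5792, -0.0593, 0.4256]
orientation: [-1.563, 0.188, -0.193]
force: [0.0, 0.9, -0.7]
opening: 0.0512
t 23.1 grasp [ 0.5797 -0.0594  0.2586] yaw -13.93 down [ 3.2e-03 -5.0e-04 -1.0e+00] q [-0.19  0.07  1.51  0.    1.55  0.05] open 0.0512 F [ 0.01  0.94 -0.71] T [-0.082  0.101  0.022]
```

```bash
python3 -m inch '[{"x":0,"y":0,"z":35,"twist":0},{"x":0,"y":0,"z":48,"twist":0},{"x":0,"y":0,"z":48,"twist":0},{"x":0,"y":0,"z":35,"twist":0},{"x":0,"y":0,"z":0,"twist":0}]' 0.1 12
python3 d.py
python3 - <<'E'
from h import *
c,W=cam("top"); crop(c,"t17",220,160,300,230,9); np.save("/tmp/top3.npy",W)
c,W=cam("scene"); np.save("/tmp/scene3.npy",W)
im=cv2.imread("pics/top13.png"); cv2.imwrite("pics/t13z.png",cv2.resize(im[100:450,250:650],None,fx=1.8,fy=1.8))
import head; head.run("/tmp/top3.npy","/tmp/scene3.npy")
E
```

```text
t: 23.6
tool_pos: [0.6194, 0.1059, 0.4216]
orientation: [-1.561, 0.195, -0.191]
force: [-0.6, 0.1, 0.4]
opening: 0.0513
t 23.6 grasp [0.619  0.1061 0.2546] yaw -14.09 down [-0.0024  0.0013 -1.    ] q [0.09 0.2  1.38 0.   1.56 0.33] open 0.0513 F [-0.59  0.08  0.45] T [-0.147  0.088 -0.002]
94 L 0.022808523951086596 0.05537867812674337 mid 0.03909360103891499 yy -0.014434290318064535 0.016019156904807486 h med 0.05420723500063307 [ 0.57583037 -0.06488253  0.15084873]
52 L 0.028537933160797738 0.05631869709753378 mid 0.042428315129165756 yy -0.017010123336161587 0.01084172592647481 h med 0.05223743638712172 [ 0.58176908 -0.06017022  0.1520352 ]
95 L 0.020671347877413496 0.05459440767827192 mid 0.03763287777784271 yy -0.01370702661003087 0.01459194625798299 h med 0.054520924709185195 [ 0.57559632 -0.06500579  0.15120413]
54 L 0.029233800982023772 0.05831767014422459 mid 0.04377573556312418 yy -0.016634100668851515 0.011523810999613082 h med 0.05209699517691021 [ 0.5825814  -0.06036179  0.15166149]
```

View pics/t17.png

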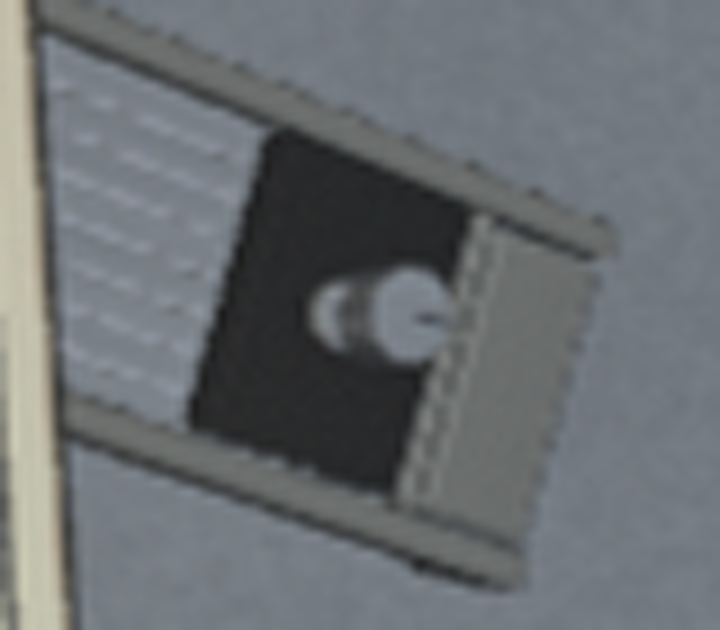

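View pics/t13z.png

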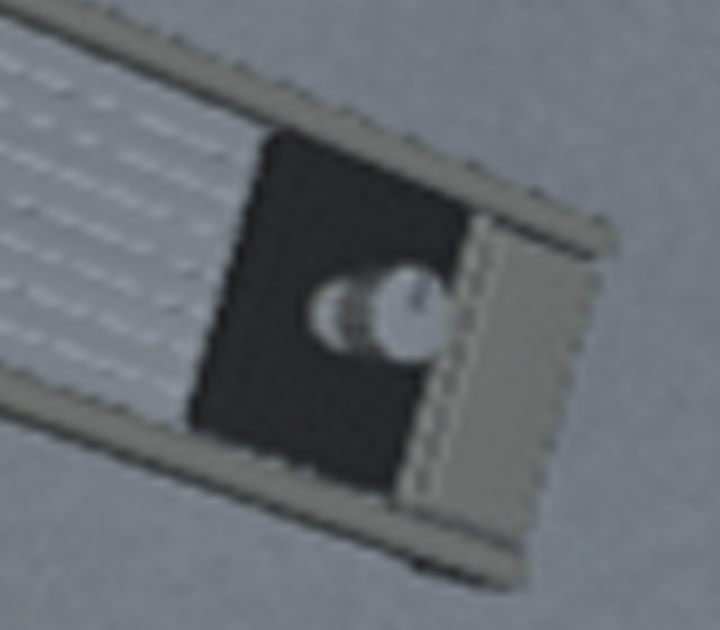

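```bash
cat > mark.py <<'E'
from h import *
import sys
def mark(col,W):
  ex=np.array([.2605,.9655]);ey=np.array([-.9655,.2605])
  x=W[...,:2]@ex-.1594; yy=W[...,:2]@ey+.5735; s=x*.866+(W[...,2]-.13)*.5+.092; h=-x*.5+(W[...,2]-.13)*.866
  g=col.astype(float).mean(-1)
  k=(h>.050)&(h<.06)&(s>.02)&(s<.06)&(abs(yy)<.02)
  m=np.median(g[k]); cs=(s[k].min()+s[k].max())/2+.001; cy=(yy[k].min()+yy[k].max())/2
  r=np.hypot(s-cs,yy-cy); k2=k&(r<.0135)&(r>.002)
  w=np.clip(m-8-g,0,None)*k2
  ds=(w*(s-cs)).sum()/w.sum(); dy=(w*(yy-cy)).sum()/w.sum()
  print("med",m,"min",g[k2].min(),"mark ds,dy mm",ds*1e3,dy*1e3,"angle ccw from upslope deg",np.degrees(np.arctan2(dy,ds)))
E
python3 - <<'E'
from mark import *
# first picture from crop original
im=cv2.imread("pics/top13.png"); 
c0=cv2.resize(im,(160,100),interpolation=cv2.INTER_AREA)[:,:,::-1]; col=np.zeros((384,512,3),np.uint8); col[140:240,170:330]=c0
mark(col,np.load("/tmp/top2.npy"))
im=cv2.imread("pics/t17.png"); c0=cv2.resize(im,(80,70),interpolation=cv2.INTER_AREA)[:,:,::-1]; col=np.zeros((384,512,3),np.uint8); col[160:230,220:300]=c0
mark(col,np.load("/tmp/top3.npy"))
im=cv2.imread("pics/top0.png")[:,:,::-1]
E
```

```text
med 124.33333333333333 min 96.33333333333333 mark ds,dy mm nan nan angle ccw from upslope deg nan
med 125.16666666666666 min 90.0 mark ds,dy mm nan nan angle ccw from upslope deg nan
```

```bash
sed -i 's/  g=col/  s=np.nan_to_num(s);yy=np.nan_to_num(yy);g=col/' mark.py
python3 - <<'E'
from mark import *
def ld(f,x0,y0,w,h):
    im=cv2.imread(f); c=np.zeros((384,512,3),np.uint8); c[y0:y0+h,x0:x0+w]=cv2.resize(im,(w,h),interpolation=cv2.INTER_AREA)[:,:,::-1]; return c
mark(ld("pics/top13.png",170,140,160,100),np.load("/tmp/top2.npy"))
mark(ld("pics/t17.png",220,160,80,70),np.load("/tmp/top3.npy"))
E
```

```text
med 124.33333333333333 min 96.33333333333333 mark ds,dy mm 2.910658183020476 1.1283814255881268 angle ccw from upslope deg 21.189930069375002
med 125.16666666666666 min 90.0 mark ds,dy mm -2.5315866427039415 3.6044310770481016 angle ccw from upslope deg 125.08244038634501
```

```bash
python3 -m inch '[{"x":0,"y":0,"z":-30,"twist":-0.1},{"x":0,"y":0,"z":0,"twist":-0.14},{"x":0,"y":0,"z":0,"twist":-0.14},{"x":0,"y":0,"z":0,"twist":-0.12},{"x":0,"y":0,"z":0,"twist":0}]' 0.1 12
python3 d.py .579 -.059 .19
```

```text
t: 24.2
tool_pos: [0.6118, 0.0708, 0.4229]
orientation: [-1.562, -0.197, 0.198]
force: [-0.2, 0.6, -0.7]
opening: 0.0511
t 24.2 grasp [0.6117 0.0708 0.2559] yaw 14.4 down [-9.e-04 -4.e-04 -1.e+00] q [ 0.03  0.17  1.42 -0.    1.56 -0.22] open 0.0511 F [-0.18  0.55 -0.67] T [-0.081  0.013 -0.032]
delta mm [ -63.9   66.  -117.6]
```

```bash
python3 -m inch '[{"x":-12,"y":0,"z":-22,"twist":0},{"x":-22,"y":0,"z":-41,"twist":0},{"x":-18,"y":10,"z":-33,"twist":0},{"x":-12,"y":28,"z":-22,"twist":0},{"x":0,"y":28,"z":0,"twist":0},{"x":0,"y":25,"z":0,"twist":0},{"x":0,"y":17,"z":0,"twist":0},{"x":0,"y":0,"z":0,"twist":0},{"x":0,"y":0,"z":0,"twist":0}]' 0.1 12
python3 d.py .579 -.0592 .1473
```

```text
t: 25.1
tool_pos: [0.5795, -0.0583, 0.3156]
orientation: [-1.562, -0.195, 0.196]
force: [0.9, 0.5, 1.3]
opening: 0.051
t 25.1 grasp [ 0.5793 -0.0583  0.1486] yaw 14.3 down [-6.e-04 -0.e+00 -1.e+00] q [-0.19  0.14  1.64 -0.    1.36 -0.44] open 0.051 F [0.95 0.5  1.28] T [-0.02   0.049 -0.046]
delta mm [-0.6  1.3 -0.8]
```

```bash
python3 -m inch '[{"x":-0.5,"y":1,"z":-1,"twist":0},{"x":0,"y":0,"z":0,"twist":0},{"x":0,"y":0,"z":0,"twist":0},{"x":0,"y":0,"z":0,"twist":0}]' -1 12 >/dev/null
python3 d.py
python3 -m inch '[{"x":0,"y":0,"z":0,"twist":0.1},{"x":0,"y":0,"z":0,"twist":0.1},{"x":0,"y":0,"z":0,"twist":0}]' -1 12 >/dev/null
python3 d.py
python3 -m inch '[{"x":0,"y":0,"z":0,"twist":0.1},{"x":0,"y":0,"z":0,"twist":0.1},{"x":0,"y":0,"z":0,"twist":0}]' -1 12 >/dev/null
python3 d.py
python3 -m inch '[{"x":0,"y":0,"z":0,"twist":0.1},{"x":0,"y":0,"z":0,"twist":0.1},{"x":0,"y":0,"z":0,"twist":0}]' -1 12 >/dev/null
python3 d.py
```

```text
t 25.5 grasp [ 0.5795 -0.0593  0.1487] yaw 14.47 down [ 4.0e-04 -1.1e-03 -1.0e+00] q [-0.19  0.14  1.64 -0.    1.36 -0.44] open 0.0331 F [-4.72 -0.83  4.82] T [-0.378  0.771 -0.015]
t 25.8 grasp [ 0.5796 -0.0587  0.1482] yaw 2.94 down [ 4.e-04 -2.e-04 -1.e+00] q [-0.19  0.14  1.64 -0.    1.36 -0.24] open 0.0317 F [-2.99 -0.86  3.89] T [0.06  0.499 0.076]
t 26.1 grasp [ 0.5798 -0.0592  0.1481] yaw -8.37 down [ 9.e-04 -8.e-04 -1.e+00] q [-0.19  0.14  1.64 -0.    1.36 -0.04] open 0.0304 F [-2.49 -1.42  3.51] T [-0.442  0.23   0.041]
t 26.4 grasp [ 0.5796 -0.0588  0.1478] yaw -19.71 down [ 2.e-04 -1.e-04 -1.e+00] q [-0.19  0.14  1.64 -0.    1.36  0.16] open 0.0302 F [-3.58  0.05  2.39] T [-0.199  0.553  0.258]
```

```bash
python3 -m inch '[{"x":0,"y":0,"z":0,"twist":0}]' -1 12 >/dev/null
python3 d.py
python3 -m inch '[{"x":0,"y":0,"z":0,"twist":0.08},{"x":0,"y":0,"z":0,"twist":0}]' -1 12 >/dev/null
python3 d.py
python3 -m inch '[{"x":0,"y":0,"z":0,"twist":0.08},{"x":0,"y":0,"z":0,"twist":0}]' -1 12 >/dev/null
python3 d.py
python3 -m inch '[{"x":0,"y":0,"z":0,"twist":0}]' -1 12 >/dev/null
python3 d.py
```

```text
t 26.5 grasp [ 0.5796 -0.0588  0.1477] yaw -19.55 down [ 2.e-04 -1.e-04 -1.e+00] q [-0.19  0.14  1.64 -0.    1.36  0.15] open 0.0303 F [-3.38 -0.96  2.34] T [-0.237  0.559  0.308]
t 26.7 grasp [ 0.5796 -0.0586  0.1477] yaw -24.31 down [ 3.e-04  1.e-04 -1.e+00] q [-0.19  0.14  1.64  0.    1.36  0.24] open 0.0306 F [-1.54  1.04  3.89] T [0.002 0.555 0.321]
t 26.9 grasp [ 0.5799 -0.0584  0.1476] yaw -28.87 down [ 1.e-03  5.e-04 -1.e+00] q [-0.19  0.14  1.64  0.    1.36  0.32] open 0.0311 F [1.2  2.3  2.61] T [0.2   0.041 0.207]
t 27.0 grasp [ 0.5799 -0.0584  0.1476] yaw -28.77 down [ 1.e-03  4.e-04 -1.e+00] q [-0.19  0.14  1.64  0.    1.36  0.31] open 0.0311 F [0.83 2.35 0.72] T [ 0.267 -0.064  0.236]
```

```bash
python3 -m inch '[{"x":0,"y":0,"z":0,"twist":0},{"x":0,"y":0,"z":0,"twist":0},{"x":0,"y":-8,"z":0,"twist":-0.1},{"x":0,"y":-20,"z":0,"twist":-0.13},{"x":0,"y":-35,"z":0,"twist":0},{"x":0,"y":-35,"z":0,"twist":0},{"x":0,"y":-10,"z":35,"twist":0},{"x":0,"y":0,"z":48,"twist":0},{"x":0,"y":0,"z":48,"twist":0},{"x":0,"y":0,"z":35,"twist":0},{"x":0,"y":0,"z":0,"twist":0}]' 0.1 12
python3 - <<'E'
from h import *
c,W=cam("top"); crop(c,"t18",220,160,300,230,9)
E
```

```text
t: 28.1
tool_pos: [0.6251, 0.1049, 0.4218]
orientation: [-1.559, 0.214, -0.213]
force: [-0.5, -0.7, -0.6]
opening: 0.0515
```

View pics/t18.png

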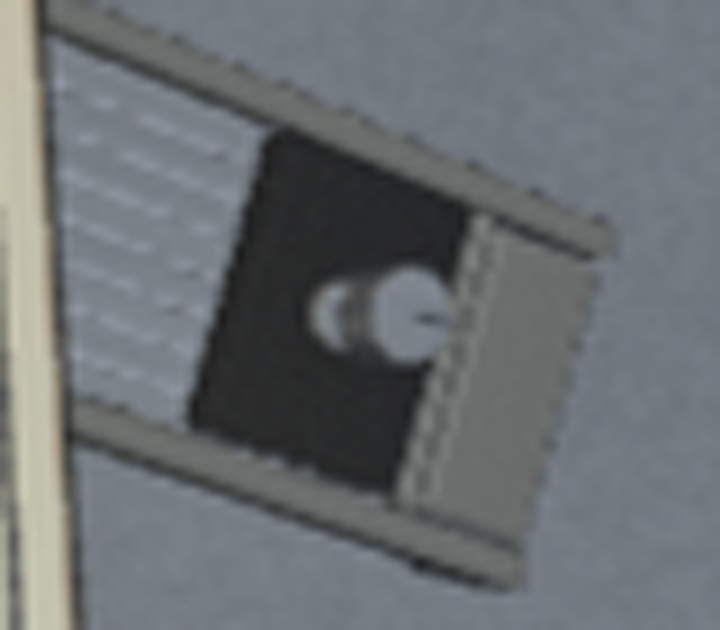

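Run:
```python
from h import *
c,W=cam("scene"); crop(c,"s19",90,90,330,250,3)
c,W=cam("top"); np.save("/tmp/top4.npy",W); W0=np.load("/tmp/top.npy")
d=np.nan_to_num(W[155:190,350:385,2]-W0[155:190,350:385,2]); print("cutter area dz",abs(d).max())
P=W[150:255,325:400].reshape(-1,3); P=P[P[:,2]>.05]; print("knob top",len(P),P.mean(0),P[:,2].min(),P[:,2].max())
import head
```

```text
cutter area dz 0.010490197732469852
knob top 104 [ 0.53326466 -0.38753544  0.06392106] 0.05806134744391605 0.07001923899916983
94 L 0.022808523951086596 0.05537867812674337 mid 0.03909360103891499 yy -0.014434290318064535 0.016019156904807486 h med 0.05420723500063307 [ 0.57583037 -0.06488253  0.15084873]
52 L 0.028537933160797738 0.05631869709753378 mid 0.042428315129165756 yy -0.017010123336161587 0.01084172592647481 h med 0.05223743638712172 [ 0.58176908 -0.06017022  0.1520352 ]
```

View pics/s19.png

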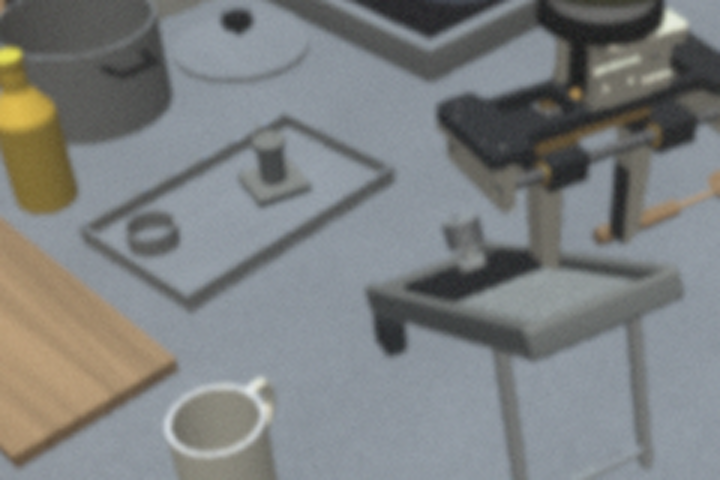

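```bash
python3 -c "
from plant import robot
print(robot.close_job())"
```

```text
the job is handed in; nothing more can be done
None
```

The pusher is standing in the tray, the guard is down against its stop, and the thumbscrew looks seated. I handed the job in at about 28 s of the 64 s; no verdict came back.

- **Pusher:** I lifted it by the knob. It stayed tilted about 28° in the grip, so I turned it upright against the tray floor before letting go. In the last picture it stands in the free part of the tray, and the top of the knob reads 64 mm above the table, as it should.
- **Guard:** I pushed it down the slope by its lip. The force rose from about 3 N to 14 N with almost no movement, and later pictures show it still at the ledge.
- **Thumbscrew:** I turned it clockwise in three strokes with a 10–12 N grip, light enough to slip before over-tightening.
    - **For seating:** In the third stroke the torque rose to about 0.3 N m and the fingers then slipped. The mark on the head had not moved since the second stroke. It had turned about 70° in all, and its angle fits 3.0 rad if it pointed up the slope at zero, which I assumed.
    - **Less clear:** The torque readings were noisy. The first part of the third stroke read only 0.04–0.08 N m even though the head did not turn. My automatic reading of the mark was unreliable, so I judged its angle by eye.
- **Biscuit cutter:** It looks unmoved in the last scene picture. The only number I took was a depth change of up to 10 mm at single pixels around it, which I put down to edge noise.

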